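Set the running clearance over a slotted thrust plate with a threaded ring gauge

TASK

On the clutch drum, push the slotted plate along its channel under the ring gauge until it is fully home against the threaded stud. Then screw the ring gauge down gently (clockwise from above) until you feel it bear firmly on the plate and the resistance rises, stop without forcing it, and back it off half a turn so that the plate is left free with that clearance. Leave the other parts on the bench where they are.

Things in the scene. Friction and masses are not known exactly. Their poses are not given: they have to be found in the camera images.
- drum: Steel clutch drum fixed to the bench, 180 mm across, 50 mm high, turned within 0.6 rad. Origin: centre of its underside, on the axis of the fixed vertical threaded stud (20 mm diameter, tip 118 mm above the bench). Its +x is the direction in which the plate is pushed home.
- seat: Aluminium block fixed on the drum, same axes, x from -105 to +34 mm, 80 mm wide. Origin: on the stud's axis, 25 mm below the floor on which the plate slides; the floor's height varies (63 to 65 mm above the bench). Along both edges runs a rail 8 mm wide, 6 mm high (2 mm lower than the plate's top); the channel between them is 64 mm wide.
- plate: Loose steel plate (0.2 to 0.45 kg), 8 mm thick, 60 mm wide, in the channel. Origin: on its underside, at the point that lies on the stud's axis when it is home; it spans x from -84 to +28 mm, x along the channel. Its +x end is a fork; the 24 mm wide slot straddles the stud and its bottom stops against it. It starts drawn back 28 to 45 mm.
- lug (a point): Centre of the top of the plate's upright lug, where it is pushed or gripped: a steel block at the plate's -x end, 30 mm wide (y), 12 mm thick (x from -84 to -72 mm of the plate), rising 30 mm above the plate's top. This point is 78 mm behind (-x) and 38 mm above the plate's origin.
- ring: Threaded steel ring gauge, round, knurled, 46 mm in diameter, 30 mm high, already started on the stud. Origin: centre of its underside, which starts 4.6 to 5.3 mm above the level of the plate's top. It can only screw: clockwise from above lowers it, 6 mm per turn. Its yaw turns with it: a bright radial mark on its top lies along its +x. It is gripped by its round side at any yaw.
- ring_top (a point): Centre of the ring's top face (stud's tip up to 17 mm higher). Below its underside the ring carries a locked anvil sleeve, 38 mm across, projecting 0.3 to 3.3 mm, not measured; the sleeve's face is what bears on the plate. Free turning takes 0.06 N m; once it bears, about 0.007 N m more per newton on the plate. 8 to 18 N is a firm touch, over 30 N is forcing.
- gear_ring: Bystander: loose dark steel ring, 110 mm across, 30 mm high; origin at the centre of its underside.
- spanner: Bystander: loose steel spanner 190 mm long, lying flat along its x.
- grease_jar: Bystander: white jar, 70 mm across, 75 mm high; origin at the centre of its underside.
- spacer: Bystander: stepped aluminium spacer, 64 mm across, 35 mm high; origin at the centre of its underside.
Things that resemble listed ones, but are neither listed nor needed, are in the scene too. What is shaped like the plate but red is not meant.

How it is judged:
On the way, in this order (a step that is already met when the one before it is completed fails the run):
1. the plate is fully home against the stud, flat in its channel (horizontal distance between plate and drum below 0.003 m and z of plate in the frame of seat below 0.0275 m and angle between plate's own z axis and vertical below 0.04 rad), for 0.1 s.
2. the ring gauge has been screwed down until it bears on the plate with more than 4 N (all of step 1 and contact force between ring and plate above 4 N), for 0.15 s.
At the end, for the whole second after the job is handed in: The plate lies flat and fully home (within 3 mm) and the face of the ring gauge's anvil sleeve stands clear of its top by 1.5 to 4.5 mm (half a turn is 3 mm), not touching it, everything at rest (all of step 1 and z of anvil_face in the frame of plate between 0.01 and 0.013 m and contact force between ring and plate below 0.5 N and angular speed of ring below 0.1 rad/s and linear speed of plate below 0.01 m/s).
It fails at once if the ring gauge is forced down on the plate with more than 30 N (contact force between ring and plate above 30 N).
It fails at once if a bystander part is shifted by more than 20 mm (distance of any of gear_ring, spanner, grease_jar, spacer from where it was at the start of the episode above 0.02 m).
It also fails if it takes over 70 s, if anything falls off the work surface, if the arm or the gripper's body presses on something with over 40 N, if the wrist force passes 120 N, or if a joint passes its speed limit or range.

ROBOT

A 7-joint arm with a two-finger parallel gripper is mounted at the origin on the work surface. World frame = base frame: x ahead of the robot, y to its left, z up, the work surface at z = 0. Lengths are in m, angles in rad, forces in N, time in s.
With the tool pointing down it reaches from about 0.4 to 0.85 m from the base axis. Payload 4.5 kg.
Tool frame: the origin (TCP) lies midway between the tips of the shut fingers; the grasp point (between the pads) lies 19 mm behind it; z points along the fingers, y is the direction in which the jaws open and shut (so a half turn about z gives the same grasp; the last joint's range is limited). The gripper opens to 88 mm and grips with 3 to 60 N. Pads are 18 mm wide; open, the fingers measure 123 mm over their backs; the gripper's body (75 mm by 187 mm) begins 45 mm behind the grasp point.
Start: joints at [1.138, 0.689, -0.195, 1.565, 0.157, 0.902, -0.215], TCP at [0.281, -0.558, 0.209] pointing down, gripper open.
Joint ranges: [-3.01, 3.01], [-0.46, 2.08], [-1.47, 1.51], [0.13, 2.56], [-1, 4.14], [0.04, 2.09], [-2.66, 2.66]. Speed limits (rad/s): [2.57, 2.57, 3.14, 3.14, 3.14, 3.14, 3.14].

INTERFACE

Orientations are given as a unit quaternion [x, y, z, w].
In Python, from plant import r gives the robot as it stands. The module is installed in compiled form; this text tells all that it offers.
- The arm moves only by the tool carry_out, never from a script. Its argument "commands" is a list of rows, each a list of 6 numbers: the shift along the tool's x, y, z in m, then the turn, a rotation vector about the tool's x, y, z in degrees. In form: [[dx, dy, dz, wx, wy, wz], ...]. A call has 1 to 12 rows; each row is the pose to reach, as a shift and turn from the pose commanded when the call began, along the tool's axes at that moment; what a row does not reach only later rows make up. A row lasts 1/10 s, in which the tool goes at most 50 mm and 8.59 degrees, less where a joint would pass 70% of its speed; a pose out of reach is approached as far as the arm can. A call with a gripper value outside its range is refused whole. "fingers" is the closure in counts, from 0 (fully open) to 255 (shut), set as the call begins (left out, the last holds). The fingers move at their own pace and stop on an object; "grip_force" is the grip in N (left out, the last holds). Time passes only in rows, so rows that repeat a pose let the fingers close. It gives the time, the measured TCP pose, the force and the opening at its end, in the units of the state.
- r.get_state(): the state, without advancing time (a new reading comes with each control period).
- r.snapshot(name): name is "scene" or "top"; returns a dict with "img" (400x640x3 uint8, blue, green, red), "intrinsics" (3x3 intrinsics, pixels), "k1" (the pictures are not rectified: a ray, as slopes to the right and down, at radius r is drawn at 1 + k1 r^2 times it, then the intrinsics apply), "extrinsics" (4x4, takes a point from camera to world coordinates). Camera axes: x right, y down, z forward; pixel columns grow to the right and rows downward; lengths in m; the calibration is good to about 2 mm. A picture is of the moment at which its call begins. There is no depth.
- r.finish_job(): hands the job in, once; it reports no verdict.
Trained networks look in a picture, given as the dict that the camera call returned (one of the last four; its "shot" number tells which), for a name from the list of things; names that differ only in an ending like _2 or _b are one class to them, and where a whole thing is asked for, a point or a joint stands for the part that bears it (a point fixed in the world has none). Each returns a list of dicts, best first, with "p" (0 to 1); they miss things now and then, are a little off and sometimes report something else, mostly with a low value. They report only what shows in the picture. A call takes as long as a camera call. They do not tell look-alikes from the thing itself.
- r.spot_in(picture, label): "xyz" ([x, y, z] in m, in world coordinates, good to about 4 mm: the middle of the surface that is visible of it).
- r.spot_point(picture, label): "xyz" ([x, y, z] in m, in world coordinates, good to about 4 mm: a listed point, or the origin of a listed thing).
The state is a dict: "clock": time; "q": joint angles; "qd": joint speeds; "joint_torque": joint torques, N m; "tool_pos": TCP position; "eef_rot": TCP orientation; "contact_force": force on the tool from outside, world axes, zero at the start; "moment": the same for the moment, N m; "opening": opening from 0.0 (shut) to 1.0 (fully open).
Only numpy, scipy, OpenCV 4.12 (cv2) and the standard library are available. Lean on these libraries where they do the work, as an engineer would, in place of code of your own. Each camera call takes 0.05 s, during which the arm holds its last target.

## Working session

There is one attempt and no reset: what is moved stays moved. The work goes in short steps, Python scripts to look and compute and a tool call to move; the robot and the scene stay as the last step left them, time stands still between calls to the robot, and variables do not carry over. Pictures are saved under pics/ and viewed, and the job is handed in when it is done.

Besides the shell and the picture viewer there is one more tool, called after "Request:" as a command line: name --pt "numbers of a row" for each row, then --argument value for the rest. carry_out: Moves the arm, as the interface text tells. Its arguments: {"type":"object","properties":{"commands":{"type":"array","items":{"type":"array","items":{"type":"number"}}},"fingers":{"type":"number"},"grip_force":{"type":"number"}},"required":["commands"]}

```bash
mkdir -p pics
python3 - <<'E'
from plant import r
import cv2,numpy as np
np.set_printoptions(precision=4,suppress=True)
s=r.get_state(); print({k:np.round(v,4) for k,v in s.items()})
for n in ["scene","top"]:
    p=r.snapshot(n); cv2.imwrite(f"pics/{n}0.png",p["img"])
    print(n,p["intrinsics"],p["k1"],p["extrinsics"])
    for l in ["plate","lug","ring","ring_top","drum","seat"]:
        print(l,[(np.round(d["xyz"],4),round(d["p"],2)) for d in r.spot_point(p,l)[:3]])
    for l in ["gear_ring","spanner","grease_jar","spacer"]:
        print(l,[(np.round(d["xyz"],3),round(d["p"],2)) for d in r.spot_point(p,l)[:2]])
print(r.get_state()["clock"])
E
```

```text
{'clock': np.float64(0.0), 'q': array([ 1.1378,  0.69  , -0.1945,  1.5663,  0.1573,  0.9025, -0.2151]), 'qd': array([-0.0009, -0.0014,  0.0012,  0.001 ,  0.001 , -0.0003,  0.    ]), 'joint_torque': array([  0.0001, -52.7569,  -1.267 , -15.3427,  -0.0526,   0.0066,
         0.0002]), 'tool_pos': array([ 0.2809, -0.5575,  0.208 ]), 'eef_rot': array([ 0.9729,  0.2313, -0.0003, -0.0009]), 'contact_force': array([-0.0129, -0.0036, -0.1578]), 'moment': array([ 0.0237,  0.0165, -0.0186]), 'opening': np.float64(0.9991)}
scene [[475.6532   0.     321.0268]
 [  0.     475.6532 193.3669]
 [  0.       0.       1.    ]] -0.09086583821028903 [[-0.2498  0.5564 -0.7925  1.6461]
 [ 0.9682  0.1301 -0.2139  0.323 ]
 [-0.0159 -0.8207 -0.5712  0.9099]
 [ 0.      0.      0.      1.    ]]
plate [(array([ 0.6666, -0.1174,  0.    ]), 0.9), (array([ 0.4174, -0.0237,  0.0047]), 0.73), (array([ 0.4187,  0.1266, -0.0014]), 0.67)]
lug [(array([0.5117, 0.1206, 0.0989]), 0.9), (array([ 0.275 , -0.117 ,  0.0388]), 0.84), (array([0.3817, 0.1957, 0.0394]), 0.77)]
ring [(array([0.6179, 0.1107, 0.0726]), 0.45)]
ring_top
[... 891 characters left out ...]
93), (array([ 0.4603, -0.0879,  0.0404]), 0.84), (array([ 0.5985, -0.095 ,  0.038 ]), 0.75)]
ring [(array([0.617 , 0.1064, 0.0782]), 0.52)]
ring_top [(array([ 0.7074, -0.3512, -0.0002]), 0.63), (array([0.6209, 0.1058, 0.1071]), 0.51), (array([ 0.4759, -0.3133,  0.0033]), 0.24)]
drum [(array([ 0.6226,  0.1119, -0.003 ]), 0.89)]
seat [(array([0.6166, 0.1081, 0.0413]), 0.89), (array([0.6203, 0.1081, 0.0008]), 0.64), (array([0.6065, 0.3252, 0.0015]), 0.39)]
gear_ring [(array([ 0.603,  0.328, -0.001]), 0.77)]
spanner [(array([ 0.479, -0.308,  0.004]), 0.71), (array([0.62 , 0.108, 0.107]), 0.34)]
grease_jar [(array([ 0.707, -0.352,  0.002]), 0.58)]
spacer [(array([0.394, 0.381, 0.001]), 0.78)]
1.1
```

View pics/scene0.png

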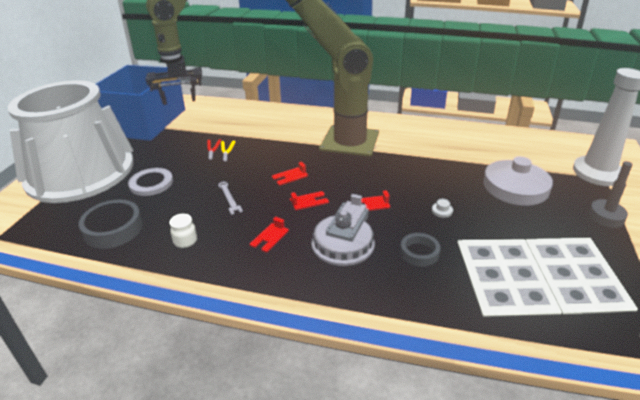

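View pics/top0.png

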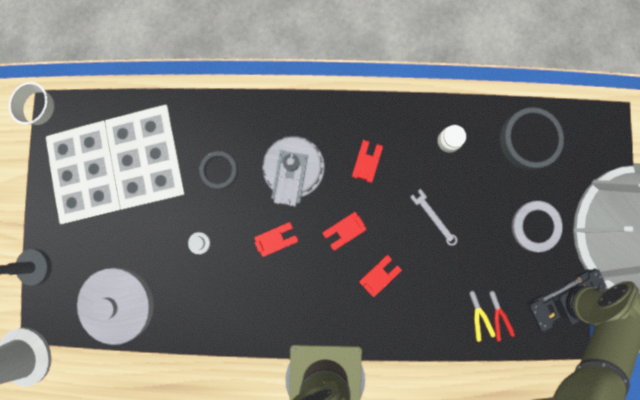

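Scene view: the drum with seat, lug and ring is at about (345,225), red decoys beside it. Top view: the drum is at (293,170), with the plate's tail pointing down in the picture towards the robot. I'll zoom in to get precise axes.

```bash
cat > h.py <<'E'
import numpy as np,cv2
def proj(p,X):
    E=np.linalg.inv(p["extrinsics"]);X=np.atleast_2d(X)
    c=X@E[:3,:3].T+E[:3,3]; s=c[:,:2]/c[:,2:]
    s=s*(1+p["k1"]*(s**2).sum(1,keepdims=True))
    K=p["intrinsics"]; return s*[K[0,0],K[1,1]]+[K[0,2],K[1,2]]
def unproj(p,uv,z):
    uv=np.atleast_2d(np.asarray(uv,float));K=p["intrinsics"]
    d=(uv-[K[0,2],K[1,2]])/[K[0,0],K[1,1]]; s=d.copy()
    for _ in range(20): s=d/(1+p["k1"]*(s**2).sum(1,keepdims=True))
    E=np.array(p["extrinsics"]);ray=np.c_[s,np.ones(len(s))]@E[:3,:3].T;o=E[:3,3]
    return o+ray*((z-o[2])/ray[:,2])[:,None]
E
python3 - <<'E'
from plant import r
from h import *
np.set_printoptions(precision=4,suppress=True)
L={}
for k in range(3):
  p=r.snapshot("top")
  for l in ["lug","ring_top","plate","seat","drum"]:
    for d in r.spot_point(p,l):
      x=np.array(d["xyz"])
      if abs(x[0]-.58)<.12 and abs(x[1]-.11)<.06: print(l,x,round(d["p"],2))
q=r.snapshot("scene")
for n,im,(u,v) in [("a",p["img"],(293,175)),("b",q["img"],(346,222))]:
  c=im[v-45:v+45,u-45:u+45]; cv2.imwrite(f"pics/z{n}.png",cv2.resize(c,(585,585),interpolation=cv2.INTER_CUBIC))
E
```

```text
lug [0.512  0.1229 0.1061] 0.75
ring_top [0.6189 0.1081 0.1063] 0.7
plate [0.5895 0.112  0.0668] 0.66
seat [0.6195 0.1073 0.0402] 0.57
drum [ 0.6214  0.1074 -0.0005] 0.67
lug [0.5117 0.1226 0.1023] 0.79
ring_top [0.6199 0.1074 0.1094] 0.46
plate [0.5897 0.1145 0.0643] 0.74
seat [0.618  0.1067 0.0409] 0.89
drum [ 0.6215  0.109  -0.001 ] 0.7
lug [0.5135 0.1227 0.1021] 0.66
ring_top [0.6227 0.1066 0.1041] 0.72
plate [0.5889 0.113  0.061 ] 0.56
seat [0.6194 0.1077 0.0391] 0.75
drum [ 0.6207  0.1093 -0.0013] 0.66
drum [0.6207 0.1074 0.1075] 0.3
```

View pics/za.png

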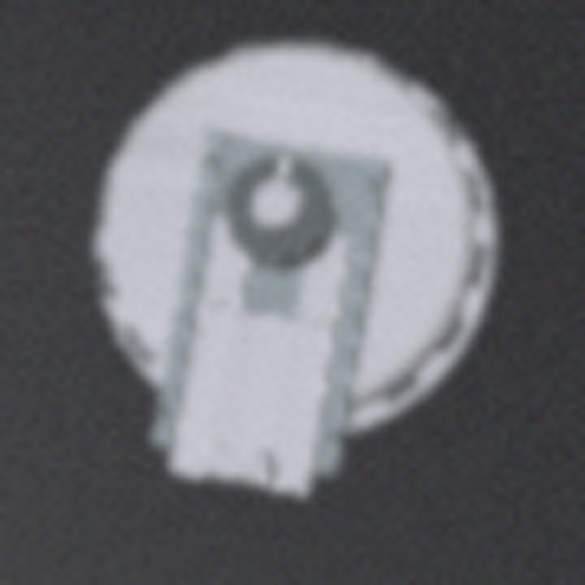

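View pics/zb.png

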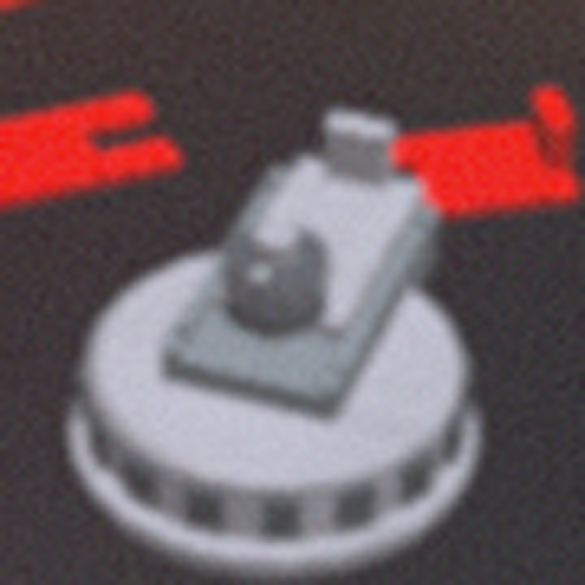

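Run:
```python
from plant import r
from h import *
np.set_printoptions(precision=4,suppress=True)
p=r.snapshot("top")
z=lambda a:np.array(a)/6.5+[293-45,175-45]-.5+.5/6.5
A=unproj(p,z([(213,133),(388,163),(335,472),(158,440)]),.070)
print(A, A.mean(0))
for i,j in [(3,0),(2,1)]:
  d=A[j]-A[i];print(np.arctan2(d[1],d[0]),np.linalg.norm(d))
d=A[0]-A[1];print("front",np.arctan2(-d[0],d[1]),np.linalg.norm(d))
B=unproj(p,z([(170,470),(308,497)]),.103);print("lug/plate tail",B,B.mean(0))
print("ringtop",unproj(p,z([(281,212)]),.108))
x=np.array([.6200,.1078])
g=lambda psi,s:np.r_[x+s*np.array([np.cos(psi),np.sin(psi)]),.07]
for psi in (-.13,-.17):
  c,s=np.cos(psi),np.sin(psi)
  P=[np.r_[x+[c*a-s*b,s*a+c*b],.070] for a,b in [(34,40),(34,-40),(-105,-40),(-105,40)] for a,b in [(a/1e3,b/1e3)]]
  print(psi,(proj(p,P)-[248,130]+.5)*6.5)
s=r.get_state();print(s["q"],s["clock"])
from scipy.spatial.transform import Rotation as R
print(R.from_quat(s["eef_rot"]).as_matrix())
```

```text
[[0.6584 0.1386 0.07  ]
 [0.6467 0.0622 0.07  ]
 [0.5121 0.0815 0.07  ]
 [0.5242 0.1581 0.07  ]] [0.5853 0.1101 0.07  ]
-0.1444396603400092 0.13559100148321934
-0.14191484116803446 0.13597221573379223
front -0.1517512974238319 0.0772426725355304
lug/plate tail [[0.5089 0.1487 0.103 ]
 [0.4989 0.0904 0.103 ]] [0.5039 0.1195 0.103 ]
ringtop [[0.6183 0.1048 0.108 ]]
-0.13 [[203.2656 132.0983]
 [385.1408 159.2372]
 [334.732  475.6964]
 [151.3824 447.5608]]
-0.17 [[207.0058 129.0346]
 [387.5808 163.358 ]
 [324.4563 477.6858]
 [142.4947 442.2458]]
[ 1.1378  0.6891 -0.1946  1.5653  0.1573  0.9025 -0.2151] 2.1
[[ 0.893   0.4501  0.    ]
 [ 0.4501 -0.893  -0.    ]
 [ 0.      0.     -1.    ]]
```

Request:
carry_out --pt "0.491 -0.5185 0 0 0 35.1" --pt "0.491 -0.5185 0 0 0 35.1" --pt "0.491 -0.5185 0 0 0 35.1" --pt "0.491 -0.5185 0 0 0 35.1" --pt "0.491 -0.5185 0 0 0 35.1" --pt "0.491 -0.5185 0 0 0 35.1" --pt "0.491 -0.5185 0 0 0 35.1" --pt "0.491 -0.5185 0 0 0 35.1" --pt "0.491 -0.5185 0 0 0 35.1" --pt "0.491 -0.5185 0 0 0 35.1" --pt "0.491 -0.5185 0 0 0 35.1" --pt "0.491 -0.5185 0 0 0 35.1" --fingers 255

```text
clock: 3.3
tool_pos: [0.4542, 0.0187, 0.2091]
eef_rot: [0.997, -0.073, 0.0, -0.0]
contact_force: [1.2, 0.1, 0.1]
opening: 0.004
```

Request:
carry_out --pt "0.017 -0.1115 0 0 0 0" --pt "0.017 -0.1115 0 0 0 0" --pt "0.017 -0.1115 0 0 0 0" --pt "0.017 -0.1115 0.05 0 0 0" --pt "0.017 -0.1115 0.09 0 0 0" --pt "0.017 -0.1115 0.09 0 0 0"

```text
clock: 3.9
tool_pos: [0.4831, 0.123, 0.1151]
eef_rot: [0.997, -0.073, -0.005, 0.002]
contact_force: [-0.7, 1.1, 0.5]
opening: 0.004
```

```bash
cat > st.py <<'E'
from plant import r
import numpy as np
from scipy.spatial.transform import Rotation as R
np.set_printoptions(precision=4,suppress=True)
def st():
    s=r.get_state();M=R.from_quat(s["eef_rot"]).as_matrix()
    print("t",round(float(s["clock"]),2),"pos",s["tool_pos"],"yaw",np.arctan2(M[1,0],M[0,0]),"tilt",M[2,:2],"F",s["contact_force"],"M",s["moment"],"q",s["q"],"op",round(float(s["opening"]),3));return s,M
def plan(x,y,z):
    s,M=st(); print("delta tool",M.T@(np.array([x,y,z])-s["tool_pos"]))
E
python3 - <<'E'
from st import *;from h import *
plan(.4864,.126,.083)
p=r.snapshot("scene");u,v=346,222
cv2.imwrite("pics/b1.png",cv2.resize(p["img"][v-90:v+60,u-75:u+75],(600,600),interpolation=cv2.INTER_CUBIC))
E
```

```text
t 3.9 pos [0.4831 0.123  0.1151] yaw -0.14573767943545804 tilt [-0.0087  0.0046] F [-0.7192  1.0976  0.4642] M [-0.0095  0.0808 -0.0201] q [-0.3727  0.6842  0.0499  2.0283 -0.0739  0.4406 -1.9834] op 0.004
delta tool [ 0.0031 -0.0036  0.0321]
```

View pics/b1.png

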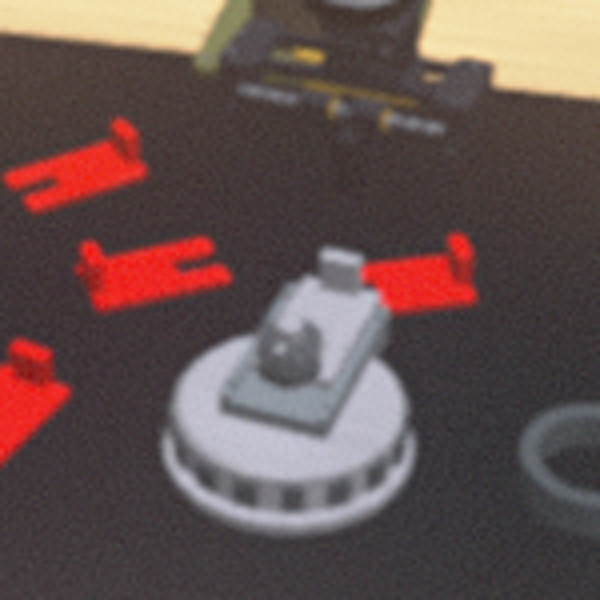

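Request:
carry_out --pt "0 0 0.015 0 0 0" --pt "0 0 0.033 0 0 0" --pt "0 0 0.033 0 0 0" --pt "0 0 0.033 0 0 0" --pt "0 0 0.033 0 0 0"

```text
clock: 4.45
tool_pos: [0.4879, 0.1245, 0.0875]
eef_rot: [0.997, -0.073, 0.001, -0.0]
contact_force: [0.5, -0.1, 0.2]
opening: 0.001
```

Run:
```python
from st import *
plan(.4864,.126,.083)
plan(.52,.1213,.083)
```

```text
t 4.45 pos [0.4879 0.1245 0.0875] yaw -0.14622249320063904 tilt [ 0.0027 -0.0012] F [ 0.4882 -0.1243  0.2299] M [ 0.0247  0.0092 -0.0222] q [-0.3668  0.7348  0.0411  2.0441 -0.0774  0.3611 -1.981 ] op 0.001
delta tool [-0.0017 -0.0013  0.0045]
t 4.45 pos [0.4879 0.1245 0.0875] yaw -0.14622249320063904 tilt [ 0.0027 -0.0012] F [ 0.4882 -0.1243  0.2299] M [ 0.0247  0.0092 -0.0222] q [-0.3668  0.7348  0.0411  2.0441 -0.0774  0.3611 -1.981 ] op 0.001
delta tool [ 0.0322 -0.0015  0.0046]
```

Request:
carry_out --pt "0.003 -0.001 0.002 0 0 0" --pt "0.006 -0.0015 0.004 0 0 0" --pt "0.009 -0.0015 0.004 0 0 0" --pt "0.012 -0.0015 0.004 0 0 0" --pt "0.015 -0.0015 0.004 0 0 0" --pt "0.018 -0.0015 0.004 0 0 0" --pt "0.021 -0.0015 0.004 0 0 0" --pt "0.024 -0.0015 0.004 0 0 0" --pt "0.027 -0.0015 0.004 0 0 0" --pt "0.03 -0.0015 0.004 0 0 0"

```text
clock: 5.45
tool_pos: [0.5168, 0.1215, 0.0818]
eef_rot: [0.997, -0.073, 0.0, 0.0]
contact_force: [0.4, -0.5, 0.5]
opening: 0.008
```

Run:
```python
from st import *;from h import *
st()
p=r.snapshot("scene");u,v=346,222
cv2.imwrite("pics/b2.png",cv2.resize(p["img"][v-60:v+40,u-50:u+50],(600,600),interpolation=cv2.INTER_CUBIC))
st()
```

```text
t 5.45 pos [0.5168 0.1215 0.0818] yaw -0.14581134290460906 tilt [0.0001 0.0001] F [ 0.4087 -0.474   0.5026] M [ 0.0646  0.0716 -0.0206] q [-0.3423  0.7663  0.0409  1.9638 -0.0704  0.4128 -1.965 ] op 0.008
t 5.5 pos [0.5175 0.1214 0.0818] yaw -0.14613298776064146 tilt [ 0.0009 -0.0001] F [ 1.586   0.4871 -0.4992] M [ 0.0386 -0.0463  0.0345] q [-0.3421  0.7665  0.0411  1.9628 -0.0704  0.4128 -1.9649] op 0.003
```

View pics/b2.png

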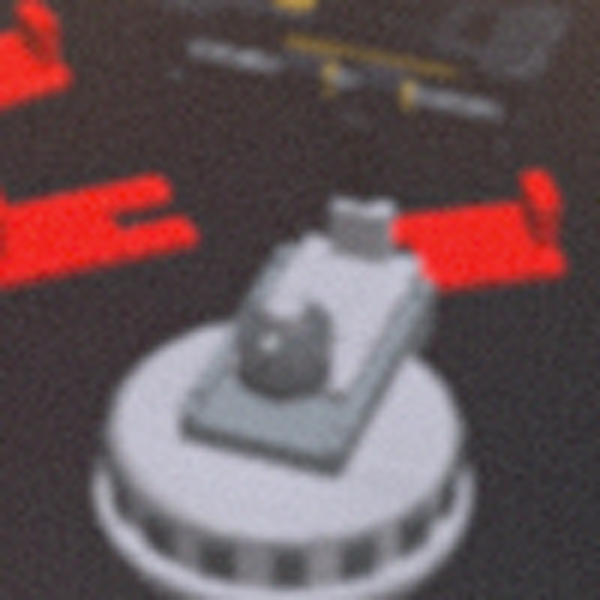

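Request:
carry_out --pt "0.001 0 0 0 0 0" --pt "0.002 0 0 0 0 0" --pt "0.003 0 0 0 0 0" --pt "0.004 0 0 0 0 0" --pt "0.005 0 0 0 0 0" --pt "0.006 0 0 0 0 0" --pt "0.007 0 0 0 0 0" --pt "0.008 0 0 0 0 0" --pt "0.009 0 0 0 0 0"

```text
clock: 6.4
tool_pos: [0.5256, 0.1202, 0.0818]
eef_rot: [0.997, -0.073, 0.0, 0.0]
contact_force: [-0.1, 0.4, -0.8]
opening: 0.006
```

Run:
```python
from st import *;from h import *
st()
p=r.snapshot("top");u,v=293,175
cv2.imwrite("pics/b3.png",cv2.resize(p["img"][v-45:v+45,u-45:u+45],(600,600),interpolation=cv2.INTER_CUBIC))
q=r.snapshot("scene")
for pp in (p,q):
 for l in ("lug","plate","ring_top"):
  for d in r.spot_point(pp,l):
      x=np.array(d["xyz"])
      if abs(x[0]-.58)<.12 and abs(x[1]-.11)<.06: print(l,x,round(d["p"],2))
st()
```

```text
t 6.4 pos [0.5256 0.1202 0.0818] yaw -0.14573448447098716 tilt [0.0001 0.    ] F [-0.0947  0.4106 -0.8206] M [ 0.0436 -0.0162 -0.0127] q [-0.335   0.7727  0.041   1.9394 -0.0684  0.4307 -1.96  ] op 0.006
lug [0.5136 0.125  0.1033] 0.5
plate [0.5891 0.1118 0.0618] 0.65
ring_top [0.6181 0.1062 0.1099] 0.69
lug [0.5118 0.1246 0.1022] 0.68
plate [0.5874 0.1069 0.0661] 0.94
ring_top [0.6246 0.1076 0.1074] 0.73
t 6.8 pos [0.5254 0.1202 0.0818] yaw -0.14581589595721392 tilt [-0.0001  0.0001] F [ 0.5062 -0.3507 -0.1219] M [ 0.0259 -0.0244 -0.0156] q [-0.335   0.7727  0.041   1.9398 -0.0684  0.4306 -1.9601] op 0.003
```

View pics/b3.png

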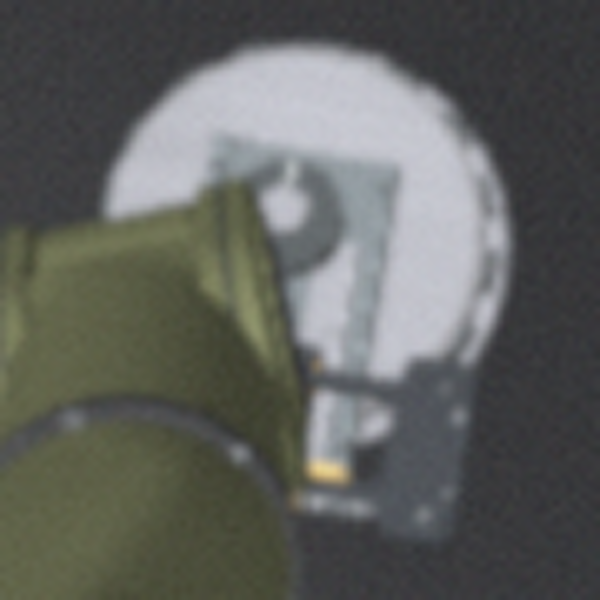

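Run:
```python
from st import *;from h import *
s,M=st()
q=r.snapshot("scene");p=r.snapshot("top")
for n,pp in (("s",q),("t",p)):
  im=pp["img"].copy(); P=proj(pp,[s["tool_pos"],s["tool_pos"]-.064*M[:,2],[.512,.1227,.102]]);print(P)
  u,v=map(int,P[0]); o=(u-60,v-60)
  c=cv2.resize(im[v-60:v+60,u-60:u+60],(600,600),interpolation=cv2.INTER_CUBIC)
  for (a,b),col in zip(P,[(0,255,0),(255,255,0),(255,0,255)]): cv2.circle(c,(int((a-o[0]+.5)*5),int((b-o[1]+.5)*5)),4,col,1)
  cv2.imwrite(f"pics/c{n}.png",c)
```

```text
t 6.8 pos [0.5254 0.1202 0.0818] yaw -0.14581589595721392 tilt [-0.0001  0.0001] F [ 0.5062 -0.3507 -0.1219] M [ 0.0259 -0.0244 -0.0156] q [-0.335   0.7727  0.041   1.9398 -0.0684  0.4306 -1.9601] op 0.003
[[353.7925 203.3994]
 [354.317  185.4144]
 [355.6677 195.372 ]]
[[285.0147 196.7677]
 [282.8035 194.6673]
 [283.2857 201.0003]]
```

View pics/cs.png

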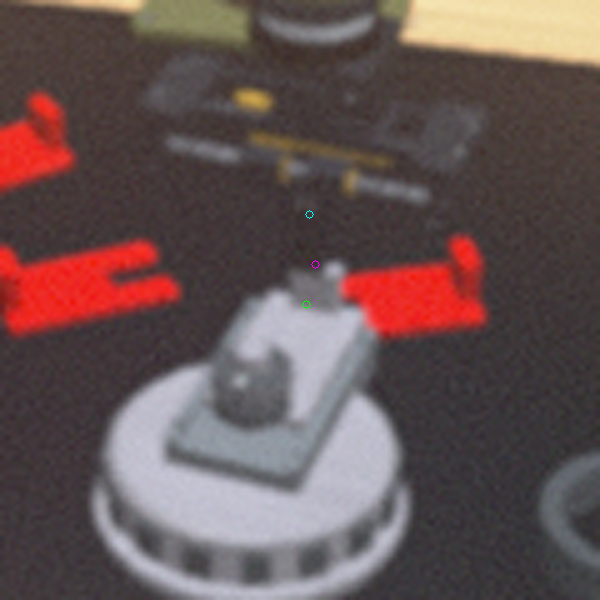

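View pics/ct.png

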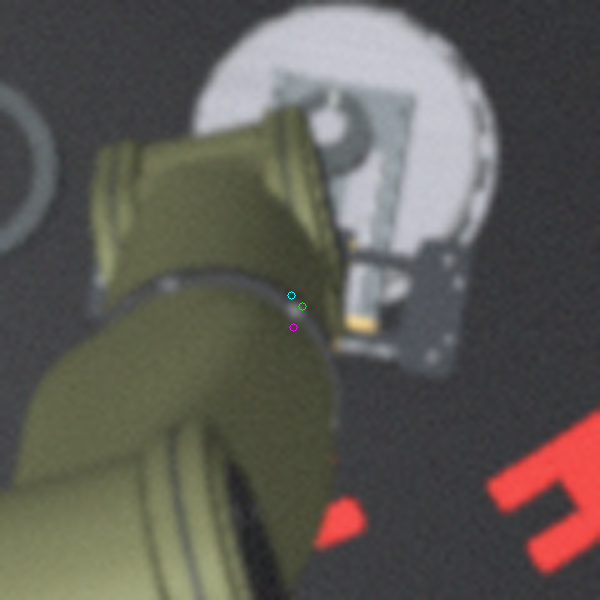

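Run:
```python
from st import *;from h import *
q=[r.snapshot("scene")["img"].astype(float) for _ in range(4)]
im=np.mean(q,0)
c=im[155:225,315:395]; c=np.clip((c/255)**.5*255,0,255).astype(np.uint8)
cv2.imwrite("pics/d.png",cv2.resize(c,(800,700),interpolation=cv2.INTER_CUBIC)[:600])
```

```text
(no output)
```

View pics/d.png

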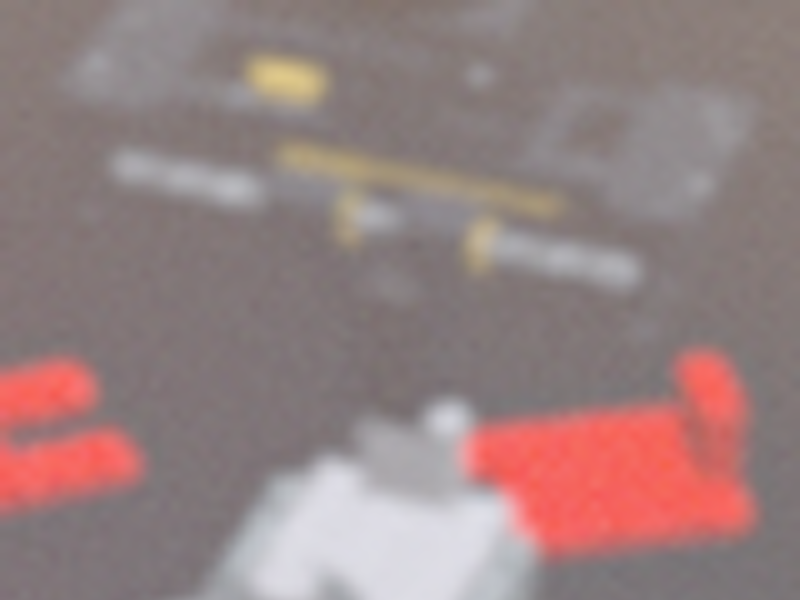

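Run:
```python
from st import *;from h import *
s,M=st()
q=r.snapshot("scene");im=np.mean([r.snapshot("scene")["img"].astype(float) for _ in range(2)],0)
c=np.clip((im[155:225,315:395]/255)**.5*255,0,255).astype(np.uint8)
c=cv2.resize(c,(800,700),interpolation=cv2.INTER_CUBIC)
def dr(pts,col):
  P=proj(q,pts); P=((P-[315,155]+.5)*10).astype(int); print(P.tolist())
  cv2.polylines(c,[P.reshape(-1,1,2)],True,col,1)
T=lambda L:[s["tool_pos"]+M@np.array(l) for l in L]
dr(T([(.009,-.017,0),(.009,.017,0),(.009,.017,-.05),(.009,-.017,-.05)]),(0,255,0))
dr(T([(.0375,-.0935,-.064),(.0375,.0935,-.064),(-.0375,.0935,-.064),(-.0375,-.0935,-.064)]),(255,255,0))
psi=-.145;e=np.array([np.cos(psi),np.sin(psi),0]);n=np.array([-e[1],e[0],0]);st_=np.array([.62,.1068,0])
for back,col in ((.030,(255,0,255)),(.0,(0,255,255))):
  dr([st_+e*(-a/1e3-back)+n*b/1e3+[0,0,.102] for a,b in ((84,15),(84,-15),(72,-15),(72,15))],col)
cv2.imwrite("pics/e.png",c[:600])
```

```text
t 7.1 pos [0.5255 0.1202 0.0818] yaw -0.14579176928316717 tilt [0.0001 0.    ] F [ 0.2261  0.0449 -0.9348] M [ 0.0389  0.0031 -0.0017] q [-0.3351  0.7726  0.041   1.9396 -0.0684  0.4305 -1.9601] op 0.004
[[437, 518], [328, 493], [331, 353], [442, 378]]
[[672, 449], [48, 310], [145, 180], [748, 308]]
[[464, 410], [368, 389], [355, 410], [451, 432]]
[[431, 465], [334, 443], [319, 466], [417, 488]]
```

View pics/e.png

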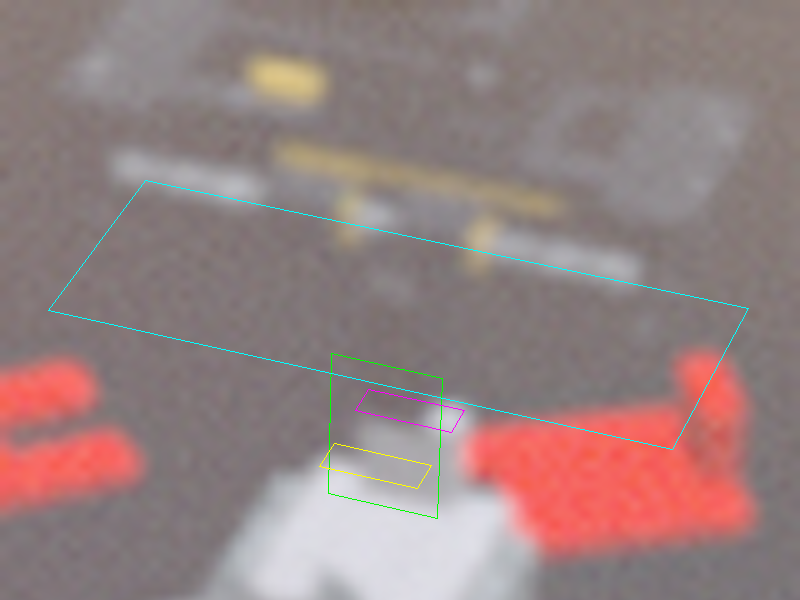

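Run:
```python
from st import *;from h import *
s,M=st()
p=r.snapshot("top");im=p["img"]
o=np.array([250,150]);c=np.clip((im[150:225,250:340]/255.)**.5*255,0,255).astype(np.uint8)
c=cv2.resize(c,(720,600),interpolation=cv2.INTER_CUBIC)
def dr(pts,col):
  P=proj(p,pts); P=((P-o+.5)*8).astype(int)
  cv2.polylines(c,[P.reshape(-1,1,2)],True,col,1)
T=lambda L:[s["tool_pos"]+M@np.array(l) for l in L]
for z,col in ((-.064,(255,255,0)),(-.12,(0,255,0))):
  dr(T([(.0375,-.0935,z),(.0375,.0935,z),(-.0375,.0935,z),(-.0375,-.0935,z)]),col)
psi=-.145;e=np.array([np.cos(psi),np.sin(psi),0]);n=np.array([-e[1],e[0],0]);st_=np.array([.62,.1068,0])
dr([st_+e*a/1e3+n*b/1e3+[0,0,.07] for a,b in ((34,40),(34,-40),(-105,-40),(-105,40))],(255,0,255))
dr([st_+e*(a/1e3-.030)+n*b/1e3+[0,0,.072] for a,b in ((28,30),(28,-30),(-84,-30),(-84,30))],(0,0,255))
cv2.imwrite("pics/f.png",c)
```

```text
t 7.25 pos [0.5255 0.1202 0.0818] yaw -0.14579207351988693 tilt [0.     0.0001] F [-0.3462 -0.0563  0.3157] M [0.0687 0.0487 0.0773] q [-0.335   0.7727  0.041   1.9397 -0.0684  0.4306 -1.96  ] op 0.004
```

View pics/f.png

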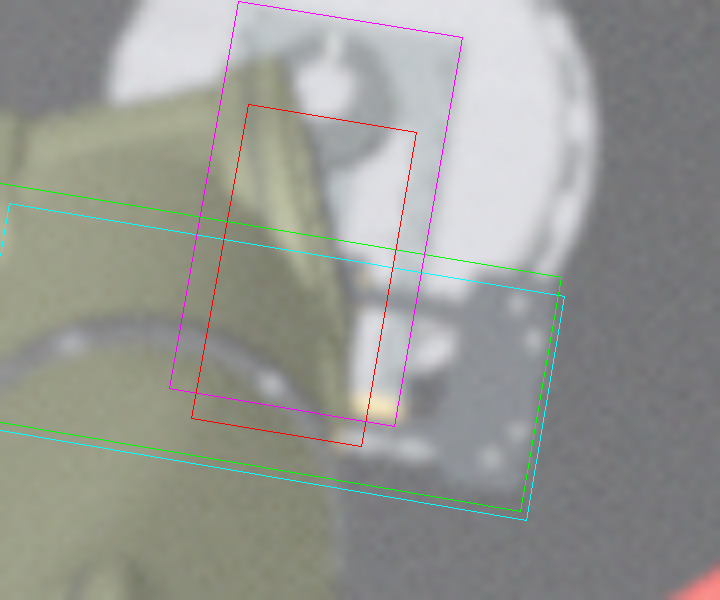

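Request:
carry_out --pt "-0.006 0 0 0 0 0" --pt "-0.011 0 0 0 0 0" --pt "-0.011 0 0.001 0 0 0" --pt "-0.011 0 0.002 0 0 0" --pt "-0.011 0 0.003 0 0 0" --pt "-0.011 0 0.004 0 0 0" --pt "-0.011 0 0.004 0 0 0"

```text
clock: 8.0
tool_pos: [0.5146, 0.1218, 0.0776]
eef_rot: [0.997, -0.073, -0.0, 0.0]
contact_force: [0.0, -0.2, 0.8]
opening: 0.008
```

Run:
```python
from st import *;from h import *
st()
im=r.snapshot("scene")["img"]
c=np.clip((im[155:225,315:395]/255.)**.5*255,0,255).astype(np.uint8)
cv2.imwrite("pics/g.png",cv2.resize(c,(800,700),interpolation=cv2.INTER_CUBIC)[:600])
```

```text
t 8.0 pos [0.5146 0.1218 0.0776] yaw -0.14586437470383595 tilt [-0.0001  0.0002] F [ 0.0266 -0.1762  0.8352] M [0.0767 0.024  0.0039] q [-0.3436  0.7721  0.0398  1.9718 -0.0712  0.3992 -1.9661] op 0.008
```

View pics/g.png

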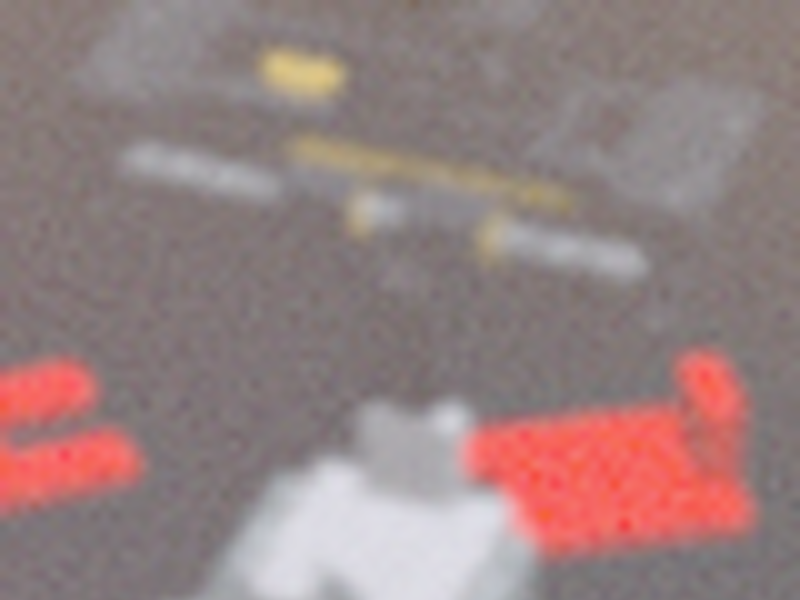

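Request:
carry_out --pt "0 0 0.001 0 0 0" --pt "0 0 0.002 0 0 0" --pt "0 0 0.003 0 0 0" --pt "0 0 0.004 0 0 0" --pt "0 0 0.004 0 0 0"

```text
clock: 8.55
tool_pos: [0.5145, 0.1218, 0.0737]
eef_rot: [0.997, -0.073, -0.0, 0.0]
contact_force: [0.3, -0.2, -0.5]
opening: -0.0
```

Run:
```python
from st import *;from h import *
st()
p=r.snapshot("scene");im=p["img"]
for l in ("lug","plate"):
  for d in r.spot_point(p,l):
      x=np.array(d["xyz"])
      if abs(x[0]-.58)<.12 and abs(x[1]-.11)<.06: print(l,x,round(d["p"],2))
c=np.clip((im[155:225,315:395]/255.)**.5*255,0,255).astype(np.uint8)
cv2.imwrite("pics/i.png",cv2.resize(c,(800,700),interpolation=cv2.INTER_CUBIC)[:600])
```

```text
t 8.55 pos [0.5145 0.1218 0.0737] yaw -0.14580189026004975 tilt [-0.0002  0.0002] F [ 0.3243 -0.2199 -0.4752] M [-0.0093  0.0277  0.0025] q [-0.343   0.7791  0.0388  1.9739 -0.0715  0.3902 -1.9659] op -0.0
lug [0.5148 0.1251 0.1021] 0.61
plate [0.5892 0.1109 0.0651] 0.88
```

View pics/i.png

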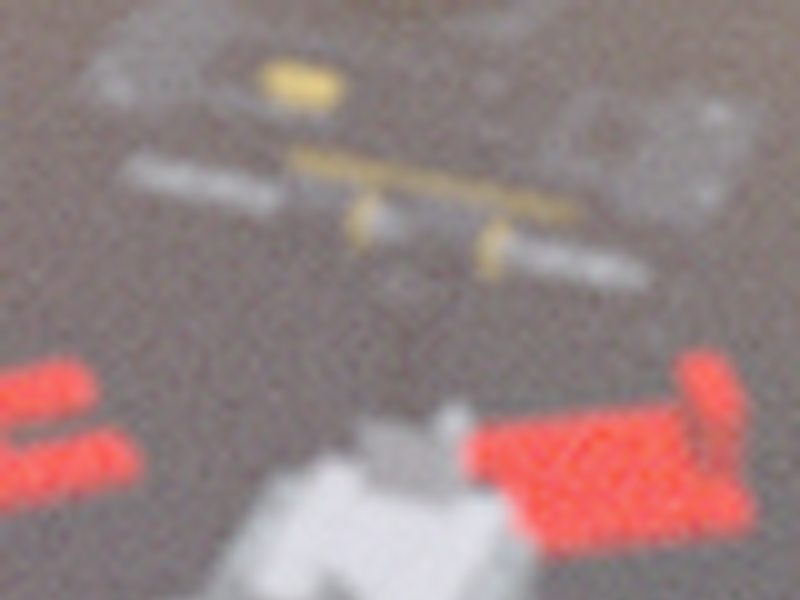

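Run:
```python
from st import *;from h import *
a=cv2.imread("pics/scene0.png").astype(float)
im=np.mean([r.snapshot("scene")["img"].astype(float) for _ in range(3)],0)
d=im[155:225,315:395]-a[155:225,315:395]
c=np.clip(128+d*1.5,0,255).astype(np.uint8)
cv2.imwrite("pics/j.png",cv2.resize(c,(800,700),interpolation=cv2.INTER_NEAREST)[:600])
s,M=st();p=r.snapshot("scene")
for z in (0,-.02,-.03,-.04): print(z,(proj(p,[s["tool_pos"]+M@np.array([x,y,z]) for x,y in((.009,-.01),(.009,.01),(-.009,.01),(-.009,-.01))])-[315,155]+.5).round(1).tolist())
```

```text
t 8.85 pos [0.5146 0.1219 0.0738] yaw -0.14576738516492446 tilt [0.0001 0.    ] F [-0.3473  0.5142  0.2182] M [ 0.0816  0.0125 -0.032 ] q [-0.3431  0.7787  0.0388  1.9738 -0.0715  0.3903 -1.9659] op 0.001
0 [[42.7, 51.4], [36.3, 50.0], [38.3, 46.7], [44.6, 48.1]]
-0.02 [[42.8, 46.0], [36.4, 44.5], [38.5, 41.2], [44.8, 42.7]]
-0.03 [[42.9, 43.2], [36.5, 41.7], [38.6, 38.5], [44.9, 39.9]]
-0.04 [[43.0, 40.4], [36.6, 38.9], [38.6, 35.7], [45.0, 37.1]]
```

View pics/j.png

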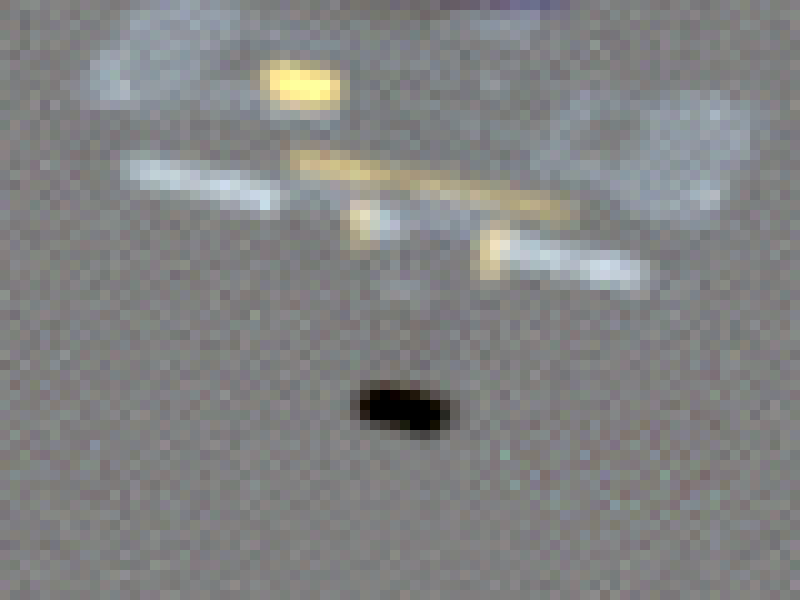

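Request:
carry_out --pt "0 0 0.0005 0 0 0" --pt "0 0 0.001 0 0 0" --pt "0 0 0.0015 0 0 0" --pt "0 0 0.002 0 0 0" --pt "0 0 0.002 0 0 0"

```text
clock: 9.4
tool_pos: [0.5146, 0.1218, 0.0726]
eef_rot: [0.997, -0.073, 0.0, -0.0]
contact_force: [-1.3, -0.2, 8.4]
opening: -0.0
```

Run:
```python
from st import *
st()
```

```text
t 9.4 pos [0.5146 0.1218 0.0726] yaw -0.1458684420911434 tilt [ 0.0004 -0.0001] F [-1.3326 -0.2217  8.4042] M [0.0033 0.4301 0.0209] q [-0.3428  0.7808  0.0385  1.9747 -0.0717  0.387  -1.9657] op -0.0
```

Request:
carry_out --pt "0 0 -0.006 0 0 0" --pt "-0.015 0 -0.006 0 0 0" --pt "-0.0285 0 -0.006 0 0 0" --pt "-0.0285 0 -0.006 0 0 0" --pt "-0.0285 0 -0.006 0 0 0" --pt "-0.0285 0 0.007 0 0 0" --pt "-0.0285 0 0.019 0 0 0" --pt "-0.0285 0 0.019 0 0 0" --pt "-0.022 0 0.019 0 0 0" --pt "-0.018 0 0.019 0 0 0"

```text
clock: 10.4
tool_pos: [0.4976, 0.1243, 0.053]
eef_rot: [0.997, -0.073, 0.0, 0.0]
contact_force: [-1.5, -0.3, -1.0]
opening: 0.002
```

Run:
```python
from st import *;from h import *
st()
p=r.snapshot("scene");im=p["img"]
c=np.clip((im[155:225,315:395]/255.)**.5*255,0,255).astype(np.uint8)
cv2.imwrite("pics/k.png",cv2.resize(c,(800,700),interpolation=cv2.INTER_CUBIC)[:600])
```

```text
t 10.4 pos [0.4976 0.1243 0.053 ] yaw -0.14603741031033388 tilt [0.0004 0.    ] F [-1.4715 -0.3221 -0.9983] M [0.0782 0.2746 0.0154] q [-0.3545  0.8061  0.0325  2.0295 -0.0771  0.3069 -1.9753] op 0.002
```

View pics/k.png

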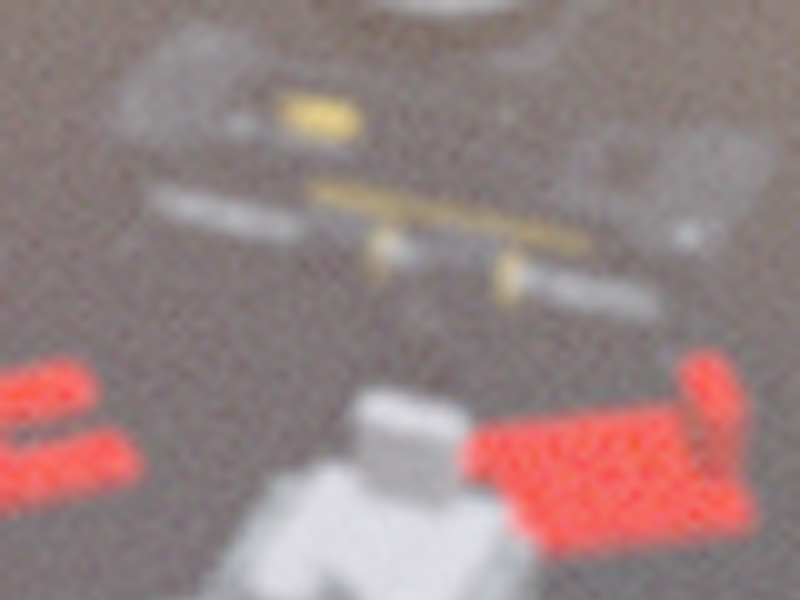

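Request:
carry_out --pt "0.002 0 0 0 0 0" --pt "0.004 0 0 0 0 0" --pt "0.006 0 0 0 0 0" --pt "0.008 0 0 0 0 0" --pt "0.01 0 0 0 0 0" --pt "0.012 0 0 0 0 0" --pt "0.014 0 0 0 0 0" --pt "0.016 0 0 0 0 0" --pt "0.018 0 0 0 0 0" --pt "0.02 0 0 0 0 0" --pt "0.022 0 0 0 0 0" --pt "0.024 0 0 0 0 0"

```text
clock: 11.65
tool_pos: [0.5207, 0.1209, 0.0528]
eef_rot: [0.997, -0.073, 0.0, 0.0]
contact_force: [-3.3, 0.2, 2.4]
opening: 0.003
```

Request:
carry_out --pt "0.001 0 0 0 0 0" --pt "0.002 0 0 0 0 0" --pt "0.003 0 0 0 0 0" --pt "0.004 0 0 0 0 0"

```text
clock: 12.05
tool_pos: [0.5245, 0.1204, 0.0528]
eef_rot: [0.997, -0.073, 0.0, 0.0]
contact_force: [-2.7, 0.5, 2.4]
opening: 0.006
```

Run:
```python
from st import *;from h import *
st()
p=r.snapshot("scene");im=p["img"]
for l in ("lug","plate"):
  for d in r.spot_point(p,l):
      x=np.array(d["xyz"])
      if abs(x[0]-.58)<.12 and abs(x[1]-.11)<.06: print(l,x,round(d["p"],2))
c=im[165:265,295:395]
cv2.imwrite("pics/l.png",cv2.resize(c,(600,600),interpolation=cv2.INTER_CUBIC)[:600])
```

```text
t 12.05 pos [0.5245 0.1204 0.0528] yaw -0.14578599608244397 tilt [0.     0.0001] F [-2.7457  0.4586  2.4174] M [0.1021 0.4631 0.0468] q [-0.3314  0.8228  0.0338  1.9543 -0.0691  0.3656 -1.9604] op 0.006
lug [0.5433 0.12   0.1046] 0.85
plate [0.6166 0.1049 0.0648] 0.81
plate [0.5412 0.1194 0.1024] 0.7
```

View pics/l.png

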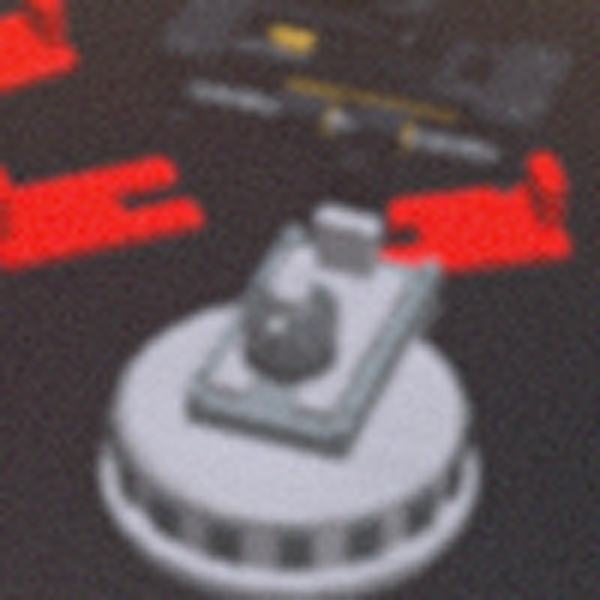

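Plate moves properly now (its fork tips show at (235,380) and (320,405)), nearly home. I'll keep going until the force rises.

Request:
carry_out --pt "0.001 0 0 0 0 0" --pt "0.002 0 0 0 0 0" --pt "0.003 0 0 0 0 0" --pt "0.003 0 0 0 0 0"

```text
clock: 12.6
tool_pos: [0.5267, 0.12, 0.0527]
eef_rot: [0.997, -0.073, -0.001, 0.0]
contact_force: [-4.5, 1.1, 3.7]
opening: 0.007
```

Request:
carry_out --pt "0.0005 0 0 0 0 0" --pt "0.001 0 0 0 0 0" --pt "0.0015 0 0 0 0 0" --pt "0.0015 0 0 0 0 0"

```text
clock: 13.0
tool_pos: [0.5266, 0.12, 0.0527]
eef_rot: [0.997, -0.072, -0.002, 0.0]
contact_force: [-7.5, 1.8, 5.7]
opening: 0.006
```

Request:
carry_out --pt "-0.004 0 0 0 0 0" --pt "-0.008 0 0 0 0 0" --pt "-0.012 0 -0.01 0 0 0" --pt "-0.012 0 -0.05 0 0 -8" --pt "0.02 0 -0.075 0 0 -16" --pt "0.06 0 -0.075 0 0 -24" --pt "0.091 0 -0.075 0 0 -32" --pt "0.091 0 -0.075 0 0 -40" --pt "0.091 0 -0.075 0 0 -48" --pt "0.091 0 -0.075 0 0 -56" --pt "0.091 0 -0.075 0 0 -64" --pt "0.091 0 -0.075 0 0 -72" --fingers 0

```text
clock: 14.2
tool_pos: [0.6196, 0.1061, 0.1286]
eef_rot: [0.848, 0.529, 0.001, 0.001]
contact_force: [-1.2, -0.1, -0.5]
opening: 0.997
```

Run:
```python
from st import *;from h import *
st()
p=r.snapshot("scene");im=p["img"]
for l in ("lug","plate","ring_top"):
  for d in r.spot_point(p,l):
      x=np.array(d["xyz"])
      if abs(x[0]-.58)<.12 and abs(x[1]-.11)<.06: print(l,x,round(d["p"],2))
c=im[130:265,280:415]
cv2.imwrite("pics/m.png",cv2.resize(c,(600,600),interpolation=cv2.INTER_CUBIC)[:600])
```

```text
t 14.2 pos [0.6196 0.1061 0.1286] yaw 1.1159706720778804 tilt [0.0003 0.0019] F [-1.2217 -0.0545 -0.5188] M [-0.075  -0.007  -0.0571] q [-0.0672  0.8023 -0.3225  1.6252  0.3359  0.7676 -0.996 ] op 0.997
lug [0.6175 0.1108 0.0035] 0.23
plate [0.6174 0.1008 0.0678] 0.65
ring_top [0.6198 0.1111 0.1089] 0.65
```

View pics/m.png

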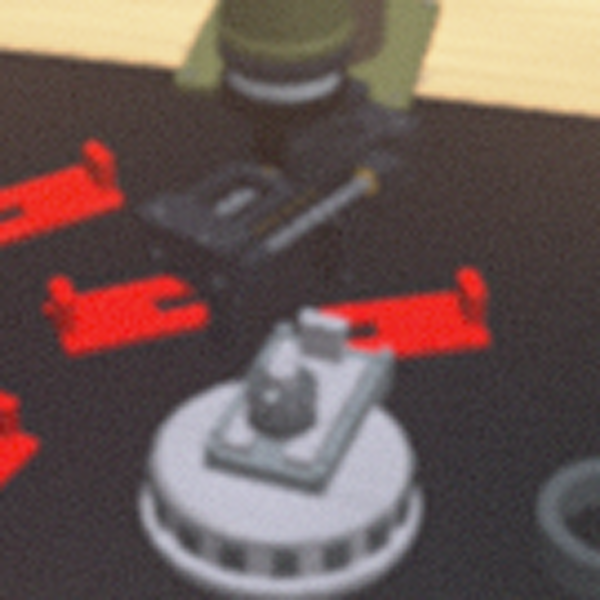

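Request:
carry_out --pt "0 0 0 0 0 -8.5" --pt "0 0 0 0 0 -17" --pt "0 0 0 0 0 -25.5" --pt "0 0 0 0 0 -34" --pt "0 0 0 0 0 -42.5" --pt "0 0 0 0 0 -51" --pt "0 0 0 0 0 -59.5" --pt "0 0 0 0 0 -68" --pt "0 0 0 0 0 -76.5" --pt "0 0 0 0 0 -85" --pt "0 0 0 0 0 -93" --pt "0 0 0 0 0 -100"

```text
clock: 15.6
tool_pos: [0.6191, 0.1062, 0.1278]
eef_rot: [0.141, 0.99, -0.0, 0.0]
contact_force: [0.6, -0.6, 0.1]
opening: 0.999
```

Request:
carry_out --pt "0 0 0 0 0 -8.5" --pt "0 0 0 0 0 -17" --pt "0 0 0 0 0 -25.5" --pt "0 0 0 0 0 -34" --pt "0 0 0 0 0 -42.5" --pt "0 0 0 0 0 -51" --pt "0 0 0 0 0 -59.5" --pt "0 0 0 0 0 -68" --pt "0 0 0 0 0 -70" --pt "0 0 0 0 0 -70"

```text
clock: 16.6
tool_pos: [0.6189, 0.1062, 0.1275]
eef_rot: [-0.45, 0.893, -0.0, -0.0]
contact_force: [0.2, -0.0, -0.6]
opening: 1.003
```

Run:
```python
from st import *;from h import *
plan(.62,.1067,.09)
st()
p=r.snapshot("scene");im=p["img"]
for l in ("plate","ring_top"):
  for d in r.spot_point(p,l):
      x=np.array(d["xyz"])
      if abs(x[0]-.58)<.12 and abs(x[1]-.11)<.06: print(l,x,round(d["p"],2))
c=im[130:265,280:415]
cv2.imwrite("pics/n.png",cv2.resize(c,(600,600),interpolation=cv2.INTER_CUBIC)[:600])
```

```text
t 16.6 pos [0.6189 0.1062 0.1275] yaw -2.2078238877963523 tilt [ 0.0009 -0.0001] F [ 0.1875 -0.006  -0.5638] M [ 0.0793 -0.1174 -0.0114] q [ 0.2689  0.9966 -1.0529  1.606   0.9441  1.1222  1.4715] op 1.003
delta tool [-0.001  -0.0006  0.0375]
t 16.6 pos [0.6189 0.1062 0.1275] yaw -2.2078238877963523 tilt [ 0.0009 -0.0001] F [ 0.1875 -0.006  -0.5638] M [ 0.0793 -0.1174 -0.0114] q [ 0.2689  0.9966 -1.0529  1.606   0.9441  1.1222  1.4715] op 1.003
plate [0.62   0.1047 0.0653] 0.7
ring_top [0.6195 0.1086 0.1121] 0.79
```

View pics/n.png

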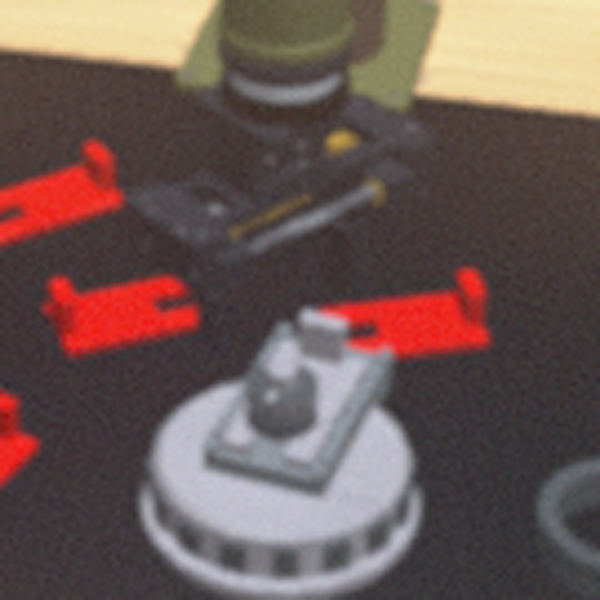

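Request:
carry_out --pt "0 0 0.02 0 0 0" --pt "0 0 0.04 0 0 0" --pt "0 0 0.052 0 0 0" --pt "0 0 0.056 0 0 0" --pt "0 0 0.06 0 0 0" --pt "0 0 0.064 0 0 0" --pt "0 0 0.068 0 0 0" --pt "0 0 0.07 0 0 0" --pt "0 0 0.07 0 0 0"

```text
clock: 17.65
tool_pos: [0.619, 0.1064, 0.0578]
eef_rot: [-0.451, 0.892, -0.0, -0.0]
contact_force: [0.3, -0.1, -0.2]
opening: 1.001
```

Run:
```python
from st import *;from h import *
plan(.6188,.1066,.0525)
p=r.snapshot("scene");im=p["img"]
c=im[165:265,295:395]
c=np.clip((c/255.)**.6*255,0,255).astype(np.uint8)
cv2.imwrite("pics/o.png",cv2.resize(c,(600,600),interpolation=cv2.INTER_CUBIC)[:600])
```

```text
t 17.65 pos [0.619  0.1064 0.0578] yaw -2.2053217069074496 tilt [ 0.0001 -0.0002] F [ 0.2549 -0.1221 -0.2454] M [ 0.1028 -0.0924 -0.0322] q [ 0.2472  1.0827 -0.994   1.6443  1.0424  1.0302  1.407 ] op 1.001
delta tool [-0.      0.0003  0.0053]
```

View pics/o.png

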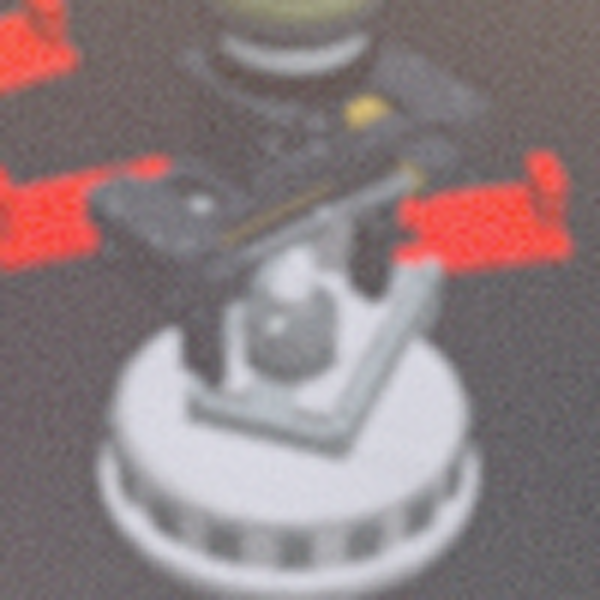

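Request:
carry_out --pt "0 0 0.002 0 0 0" --pt "0 0 0.005 0 0 0" --pt "0 0 0.005 0 0 0" --pt "0 0 0.005 0 0 0" --pt "0 0 0.005 0 0 0" --pt "0 0 0.005 0 0 0" --pt "0 0 0.005 0 0 0" --pt "0 0 0.005 0 0 0" --fingers 255 --grip_force 5

```text
clock: 18.5
tool_pos: [0.6194, 0.1063, 0.053]
eef_rot: [-0.451, 0.892, -0.0, 0.0]
contact_force: [1.4, -0.3, -0.6]
opening: 0.52
```

Run:
```python
from st import *
st()
```

```text
t 18.5 pos [0.6194 0.1063 0.053 ] yaw -2.205656063353128 tilt [-0.0002 -0.0008] F [ 1.3931 -0.2919 -0.6393] M [-0.0602 -0.3442  0.0249] q [ 0.2456  1.0888 -0.9896  1.6456  1.0498  1.0241  1.4025] op 0.52
```

Request:
carry_out --pt "0 0 0.0001 0 0 3" --pt "0 0 0.0001 0 0 7" --pt "0 0 0.0002 0 0 11" --pt "0 0 0.0003 0 0 15" --pt "0 0 0.0003 0 0 19" --pt "0 0 0.0004 0 0 23" --pt "0 0 0.0005 0 0 27" --pt "0 0 0.0005 0 0 30"

```text
clock: 19.3
tool_pos: [0.619, 0.1068, 0.0525]
eef_rot: [-0.204, 0.979, 0.0, 0.0]
contact_force: [0.4, 0.1, -0.1]
opening: 0.516
```

```bash
cat >> st.py <<'E'
def avg(n=3):
    T=[];Mz=[];F=[]
    for i in range(n+1):
        s=r.get_state();T.append(s["joint_torque"][6]);Mz.append(s["moment"][2]);F.append(s["contact_force"])
        if i<n:r.snapshot("top")
    print("t7",np.array(T),"Mz",np.array(Mz),"mean",np.mean(T),np.mean(Mz),"F",np.mean(F,0))
E
python3 - <<'E'
from st import *
st();avg(3)
E
```

```text
t 19.3 pos [0.619  0.1068 0.0525] yaw -2.7310033760108374 tilt [-0.0004  0.0003] F [ 0.4053  0.0748 -0.101 ] M [ 0.0631 -0.2264  0.0693] q [ 0.2087  1.0515 -0.8955  1.6483  0.9818  0.9521  0.9209] op 0.516
t7 [ 0.3379 -0.0682 -0.2625 -0.0445] Mz [ 0.0693  0.0199 -0.0961 -0.0495] mean -0.00932029215618968 -0.014104483698088536 F [ 0.6986  0.1657 -0.0411]
```

Request:
carry_out --pt "0 0 0.0001 0 0 3" --pt "0 0 0.0001 0 0 6" --pt "0 0 0.0002 0 0 9" --pt "0 0 0.0002 0 0 12" --pt "0 0 0.0003 0 0 15" --pt "0 0 0.0003 0 0 18" --pt "0 0 0.0004 0 0 21" --pt "0 0 0.0004 0 0 24" --pt "0 0 0.0005 0 0 27" --pt "0 0 0.0005 0 0 30" --grip_force 4

```text
clock: 20.45
tool_pos: [0.6189, 0.1076, 0.052]
eef_rot: [0.055, 0.998, 0.001, 0.0]
contact_force: [0.5, 0.9, 1.0]
opening: 0.516
```

Run:
```python
from st import *;from h import *
st();avg(4)
p=r.snapshot("scene");im=p["img"]
t=r.snapshot("top")["img"]
a=cv2.imread("pics/scene0.png")
f=lambda c:cv2.resize(c,(400,400),interpolation=cv2.INTER_CUBIC)
c=np.hstack([f(a[195:235,325:365]),f(im[195:235,325:365])])
c2=np.hstack([f(cv2.imread("pics/top0.png")[145:195,268:318]),f(t[145:195,268:318])])
cv2.imwrite("pics/p.png",c);cv2.imwrite("pics/p2.png",c2)
```

```text
t 20.45 pos [0.6189 0.1076 0.052 ] yaw 3.03077415026174 tilt [0.     0.0017] F [0.4995 0.8994 1.006 ] M [ 0.3969 -0.2906  0.0711] q [ 0.1638  1.0151 -0.7908  1.651   0.9004  0.8777  0.4561] op 0.516
t7 [ 0.4137 -0.0597 -0.2485 -0.0346  0.0398] Mz [ 0.0711  0.0468 -0.0416 -0.063  -0.1151] mean 0.02212639362551272 -0.020350680886379795 F [0.5906 1.8047 0.0409]
```

View pics/p.png

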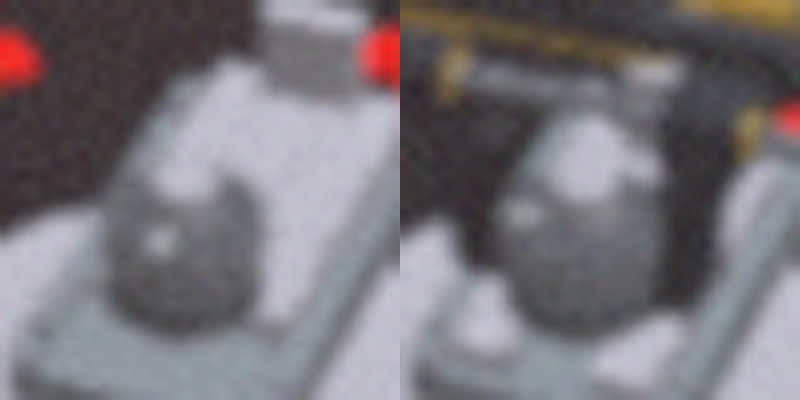

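View pics/p2.png

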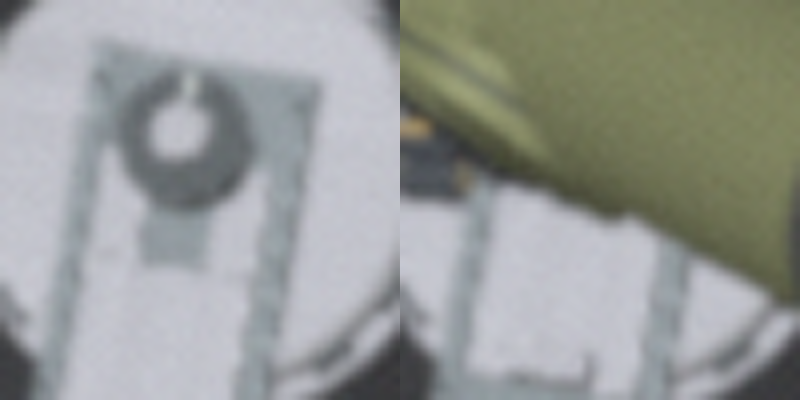

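Request:
carry_out --pt "0 0 0.0001 0 0 3" --pt "0 0 0.0001 0 0 6" --pt "0 0 0.0002 0 0 9" --pt "0 0 0.0002 0 0 12" --pt "0 0 0.0003 0 0 15" --pt "0 0 0.0003 0 0 18" --pt "0 0 0.0004 0 0 21" --pt "0 0 0.0004 0 0 24"

```text
clock: 21.55
tool_pos: [0.6191, 0.1081, 0.0516]
eef_rot: [0.262, 0.965, 0.001, -0.0]
contact_force: [0.6, 2.6, -1.5]
opening: 0.522
```

Run:
```python
from st import *
s,_=st();print(s["joint_torque"][6])
```

```text
t 21.55 pos [0.6191 0.1081 0.0516] yaw 2.611770452796092 tilt [0.0007 0.0025] F [ 0.5936  2.5793 -1.5097] M [ 0.7977 -0.3522  0.0506] q [ 0.1213  0.9873 -0.6982  1.6533  0.8228  0.8173  0.0946] op 0.522
0.3945488668978214
```

Request:
carry_out --pt "0 0 0.0001 0 0 3" --pt "0 0 0.0001 0 0 6" --pt "0 0 0.0002 0 0 9" --pt "0 0 0.0002 0 0 12" --pt "0 0 0.0003 0 0 15" --pt "0 0 0.0003 0 0 18" --pt "0 0 0.0004 0 0 21" --pt "0 0 0.0004 0 0 24"

```text
clock: 22.35
tool_pos: [0.6195, 0.1086, 0.0512]
eef_rot: [0.457, 0.89, 0.002, -0.0]
contact_force: [0.9, 4.3, -2.2]
opening: 0.521
```

Run:
```python
from st import *
s,_=st();print(s["joint_torque"][6])
```

```text
t 22.35 pos [0.6195 0.1086 0.0512] yaw 2.193107716143156 tilt [0.0018 0.003 ] F [ 0.9017  4.3042 -2.1734] M [ 0.8418 -0.4714 -0.0034] q [ 0.0732  0.962  -0.5987  1.6556  0.7326  0.7584 -0.2539] op 0.521
0.375837329775095
```

Request:
carry_out --pt "0.0007 0.0007 0.0001 0 0 3" --pt "0.0014 0.0015 0.0001 0 0 6" --pt "0.0014 0.0015 0.0002 0 0 9" --pt "0.0014 0.0015 0.0002 0 0 12" --pt "0.0014 0.0015 0.0003 0 0 15" --pt "0.0014 0.0015 0.0003 0 0 18" --pt "0.0014 0.0015 0.0004 0 0 21" --pt "0.0014 0.0015 0.0004 0 0 24"

```text
clock: 23.15
tool_pos: [0.62, 0.1088, 0.0508]
eef_rot: [0.632, 0.775, 0.001, 0.0]
contact_force: [1.6, 0.8, -1.3]
opening: 0.522
```

Run:
```python
from st import *
s,_=st();print(s["joint_torque"][6]);avg(2)
```

```text
t 23.15 pos [0.62   0.1088 0.0508] yaw 1.773269968069274 tilt [0.0003 0.0013] F [ 1.6337  0.8067 -1.3449] M [ 0.2807 -0.4966  0.0264] q [ 0.0178  0.9405 -0.4922  1.6563  0.6282  0.7067 -0.59  ] op 0.522
0.36042798310518265
t7 [ 0.3604 -0.0562 -0.2176] Mz [ 0.0264  0.0521 -0.0587] mean 0.02886268775910139 0.0066022618546327195 F [ 1.4404  1.2361 -0.7853]
```

Request:
carry_out --pt "0.0003 0.0008 0.0001 0 0 3" --pt "0.0003 0.0008 0.0001 0 0 6" --pt "0.0003 0.0008 0.0002 0 0 9" --pt "0.0003 0.0008 0.0002 0 0 12" --pt "0.0003 0.0008 0.0003 0 0 15" --pt "0.0003 0.0008 0.0003 0 0 18" --pt "0.0003 0.0008 0.0004 0 0 21" --pt "0.0003 0.0008 0.0004 0 0 24"

```text
clock: 24.05
tool_pos: [0.6206, 0.1089, 0.0504]
eef_rot: [0.779, 0.627, 0.0, 0.0]
contact_force: [2.0, 0.9, 0.1]
opening: 0.519
```

Run:
```python
from st import *;from h import *
s,_=st();print(s["joint_torque"][6]);avg(1)
im=r.snapshot("scene")["img"]
cv2.imwrite("pics/q.png",cv2.resize(im[185:245,315:375],(600,600),interpolation=cv2.INTER_CUBIC))
```

```text
t 24.05 pos [0.6206 0.1089 0.0504] yaw 1.3554418225493072 tilt [0.0002 0.0009] F [2.0386 0.9163 0.118 ] M [ 0.1253 -0.4786  0.1304] q [-0.0387  0.9238 -0.3844  1.6573  0.5096  0.6609 -0.9085] op 0.519
0.2719535864889622
t7 [ 0.272  -0.0884] Mz [0.1304 0.0205] mean 0.09177813422866166 0.07540733352248087 F [1.8766 1.2193 0.133 ]
```

View pics/q.png

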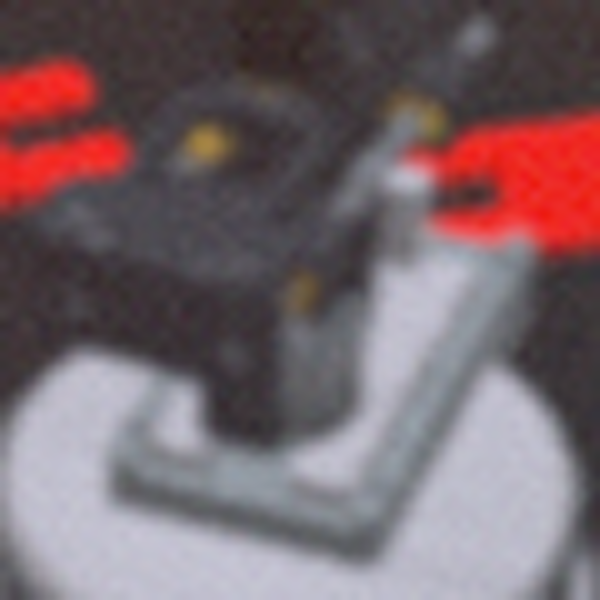

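Request:
carry_out --pt "0.0003 0.0003 0 0 0 1" --pt "0.0003 0.0003 0 0 0 2" --pt "0.0003 0.0003 0.0001 0 0 3" --pt "0.0003 0.0003 0.0001 0 0 4"

```text
clock: 24.55
tool_pos: [0.6208, 0.1093, 0.0503]
eef_rot: [0.801, 0.599, 0.0, 0.0]
contact_force: [2.0, 1.3, 1.2]
opening: 0.518
```

Run:
```python
from st import *;from h import *
s,_=st();print(s["joint_torque"][6]);avg(2)
```

```text
t 24.55 pos [0.6208 0.1093 0.0503] yaw 1.284445501100539 tilt [0.0004 0.0007] F [1.9923 1.2918 1.1619] M [ 0.1385 -0.5182  0.1759] q [-0.0489  0.9219 -0.366   1.6569  0.4878  0.6541 -0.9612] op 0.518
0.0054338869813364
t7 [ 0.0054 -0.0995 -0.1488] Mz [0.1759 0.1088 0.0104] mean -0.08093904805718921 0.09835602600609367 F [2.2678 0.6938 1.1477]
```

Request:
carry_out --pt "0 0 0 0 0 1" --pt "0 0 0 0 0 2" --pt "0 0 0 0 0 3" --pt "0 0 0 0 0 4"

```text
clock: 25.05
tool_pos: [0.621, 0.1094, 0.0502]
eef_rot: [0.821, 0.57, 0.001, 0.0]
contact_force: [4.2, 0.8, 0.1]
opening: 0.516
```

Run:
```python
from st import *;from h import *
s,_=st();print(s["joint_torque"][6]);avg(4)
```

```text
t 25.05 pos [0.621  0.1094 0.0502] yaw 1.2141266895612486 tilt [0.0007 0.001 ] F [4.2238 0.799  0.0712] M [ 0.1677 -0.8897  0.1449] q [-0.0587  0.9196 -0.3476  1.6572  0.4662  0.6468 -1.0131] op 0.516
-0.006145506631582975
t7 [-0.0061 -0.1117 -0.1579 -0.0852 -0.0609] Mz [0.1449 0.1285 0.0833 0.034  0.0953] mean -0.08437625505030155 0.09719618406753414 F [4.2856 1.1812 0.205 ]
```

Request:
carry_out --pt "0 0.0007 0 0 0 0.5" --pt "0 0.0014 0 0 0 1" --pt "0 0.0014 0 0 0 1.5" --pt "0 0.0014 0 0 0 2"

```text
clock: 25.65
tool_pos: [0.6207, 0.1087, 0.05]
eef_rot: [0.831, 0.556, -0.001, -0.0]
contact_force: [-0.2, 1.8, 2.5]
opening: 0.521
```

Run:
```python
from st import *;from h import *
s,_=st();print(s["joint_torque"][6]);avg(4)
im=r.snapshot("scene")["img"]
cv2.imwrite("pics/q2.png",cv2.resize(im[185:245,315:375],(600,600),interpolation=cv2.INTER_CUBIC))
```

```text
t 25.65 pos [0.6207 0.1087 0.05  ] yaw 1.1801862683087143 tilt [-0.0011 -0.0015] F [-0.2146  1.7551  2.4716] M [ 0.2595 -0.0866  0.1195] q [-0.0621  0.9196 -0.3398  1.6553  0.4546  0.648  -1.0359] op 0.521
-0.027431875350885093
t7 [-0.0274 -0.0858 -0.1073 -0.0697 -0.057 ] Mz [ 0.1195  0.072   0.0718  0.0828 -0.0079] mean -0.06944809213746339 0.06763044348340673 F [-0.5968  1.4284  3.9342]
```

View pics/q2.png

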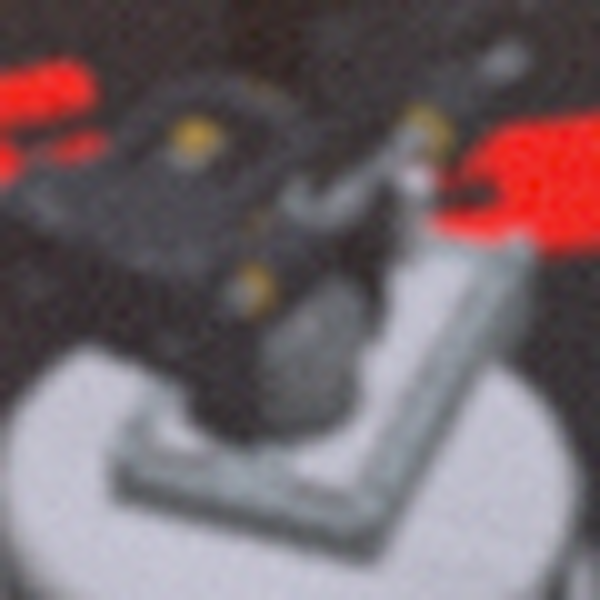

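Request:
carry_out --pt "0 0 0 0 0 0" --pt "0 0 0 0 0 0" --pt "0 0 0 0 0 1" --pt "0 0 0 0 0 2" --pt "0 0 0 0 0 3" --pt "0 0 0 0 0 4" --pt "0 0 0 0 0 5" --pt "0 0 0 0 0 6" --grip_force 5

```text
clock: 26.7
tool_pos: [0.6206, 0.1079, 0.0496]
eef_rot: [0.859, 0.512, -0.001, 0.0]
contact_force: [-5.1, -0.2, 3.4]
opening: 0.519
```

Run:
```python
from st import *;from h import *
s,_=st();print(s["joint_torque"][6]);avg(5)
```

```text
t 26.7 pos [0.6206 0.1079 0.0496] yaw 1.074446224222287 tilt [-0.0023 -0.0013] F [-5.0992 -0.187   3.4188] M [-0.1947  0.9789  0.1487] q [-0.0767  0.917  -0.3113  1.6563  0.4217  0.6382 -1.1128] op 0.519
-0.02398716809693724
t7 [-0.024  -0.1146 -0.1648 -0.0875 -0.0631 -0.0595] Mz [0.1487 0.0493 0.0393 0.0869 0.0424 0.0874] mean -0.08558199013350531 0.07566776563038585 F [-4.9225 -0.7292  2.1397]
```

Request:
carry_out --pt "0 -0.0008 0 0 0 0" --pt "0 -0.0008 0 0 0 0" --pt "0 -0.0008 0 0 0 -2" --pt "0 -0.0008 -0.0001 0 0 -5" --pt "0 -0.0008 -0.0002 0 0 -10" --pt "0 -0.0008 -0.0002 0 0 -15" --pt "0 -0.0008 -0.0003 0 0 -20" --pt "0 -0.0008 -0.0004 0 0 -25" --pt "0 -0.0008 -0.0005 0 0 -30" --pt "0 -0.0008 -0.0006 0 0 -35" --pt "0 -0.0008 -0.0006 0 0 -38" --pt "0 -0.0008 -0.0007 0 0 -40" --grip_force 12

```text
clock: 28.15
tool_pos: [0.6202, 0.1081, 0.0502]
eef_rot: [0.631, 0.776, -0.001, -0.0]
contact_force: [-5.0, -3.4, -1.8]
opening: 0.519
```

Run:
```python
from st import *;from h import *
s,_=st();print(s["joint_torque"][6]);avg(2)
```

```text
t 28.15 pos [0.6202 0.1081 0.0502] yaw 1.776121705425897 tilt [-0.0007 -0.0022] F [-5.0415 -3.4435 -1.8238] M [-0.4962  0.9476 -0.0384] q [ 0.0193  0.9432 -0.4949  1.6521  0.6289  0.7133 -0.5861] op 0.519
-0.12854349799454212
t7 [-0.1285  0.1012  0.1372] Mz [-0.0384 -0.0167  0.0195] mean 0.03663876559585333 -0.011882756079442912 F [-4.8377 -2.9169 -1.6696]
```

Request:
carry_out --pt "-0.0006 -0.0012 0 0 0 -3" --pt "-0.0006 -0.0012 -0.0002 0 0 -9" --pt "-0.0006 -0.0012 -0.0003 0 0 -16" --pt "-0.0006 -0.0012 -0.0004 0 0 -23" --pt "-0.0006 -0.0012 -0.0005 0 0 -30" --pt "-0.0006 -0.0012 -0.0006 0 0 -37" --pt "-0.0006 -0.0012 -0.0007 0 0 -44" --pt "-0.0006 -0.0012 -0.0009 0 0 -51" --pt "-0.0006 -0.0012 -0.001 0 0 -58" --pt "-0.0006 -0.0012 -0.0011 0 0 -64" --pt "-0.0006 -0.0012 -0.0012 0 0 -68" --pt "-0.0006 -0.0012 -0.0012 0 0 -70"

```text
clock: 29.45
tool_pos: [0.6197, 0.1075, 0.0514]
eef_rot: [0.072, 0.997, -0.0, -0.001]
contact_force: [-3.9, -1.5, -1.9]
opening: 0.516
```

Run:
```python
from st import *;from h import *
st()
im=r.snapshot("scene")["img"]
cv2.imwrite("pics/s.png",cv2.resize(im[185:245,315:375],(600,600),interpolation=cv2.INTER_CUBIC))
```

```text
t 29.45 pos [0.6197 0.1075 0.0514] yaw 2.997557246740678 tilt [ 0.0013 -0.0005] F [-3.9172 -1.4725 -1.9249] M [-0.3526  0.6771 -0.0853] q [ 0.1616  1.0167 -0.7887  1.6467  0.8983  0.8806  0.4257] op 0.516
```

View pics/s.png

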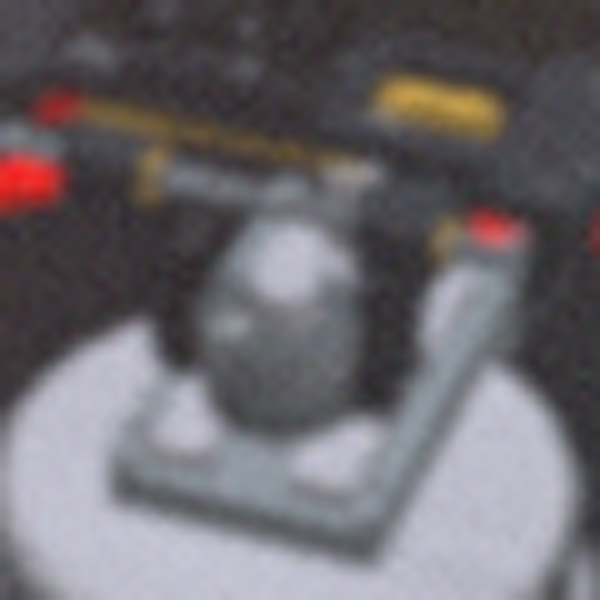

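Run:
```python
from plant import r
from h import *
ims=[];
for _ in range(3): p=r.snapshot("scene"); ims.append(p["img"].astype(float))
now=np.mean(ims,0)[195:235,325:365]
cc=cv2.imread("pics/p.png"); sm=lambda c:cv2.resize(c,(40,40),interpolation=cv2.INTER_AREA).astype(float)
a=sm(cc[:,:400]);b=sm(cc[:,400:])
def cen(im,x0,x1,y0,y1):
    g=im.mean(2)[y0:y1,x0:x1]; w=np.clip(g-np.percentile(g,70),0,None)
    Y,X=np.mgrid[y0:y1,x0:x1]; return np.array([(w*X).sum(),(w*Y).sum()])/w.sum()+[325,195]
print(cen(a,13,20,21,27),cen(b,9,16,19,24),cen(now,9,17,19,25))
st_=np.array([.6205,.108,0])
for nm,z in(("init",.107),("p",.106),("now",.106)):
  for th in (-0,-10,-20,-40,-50,-60,-70,-80):
    t=np.radians(th); print(nm,th,proj(p,st_+[.0165*np.cos(t),.0165*np.sin(t),z]).round(2)) if nm!="now" else 0
f=lambda c:cv2.resize(np.clip(c,0,255).astype(np.uint8),(400,400),interpolation=cv2.INTER_CUBIC)
cv2.imwrite("pics/u.png",np.hstack([f(b),f(now)]))
```

```text
[340.8711466  218.50255045] [337.36473291 215.73176335] [338.53049281 216.31437372]
init 0 [[341.69 218.68]]
init -10 [[340.69 218.48]]
init -20 [[339.76 218.18]]
init -40 [[338.23 217.3 ]]
init -50 [[337.68 216.76]]
init -60 [[337.28 216.17]]
init -70 [[337.06 215.55]]
init -80 [[337.03 214.91]]
p 0 [[341.69 218.97]]
p -10 [[340.69 218.77]]
p -20 [[339.76 218.46]]
p -40 [[338.23 217.59]]
p -50 [[337.67 217.05]]
p -60 [[337.28 216.45]]
p -70 [[337.06 215.83]]
p -80 [[337.02 215.2 ]]
```

View pics/u.png

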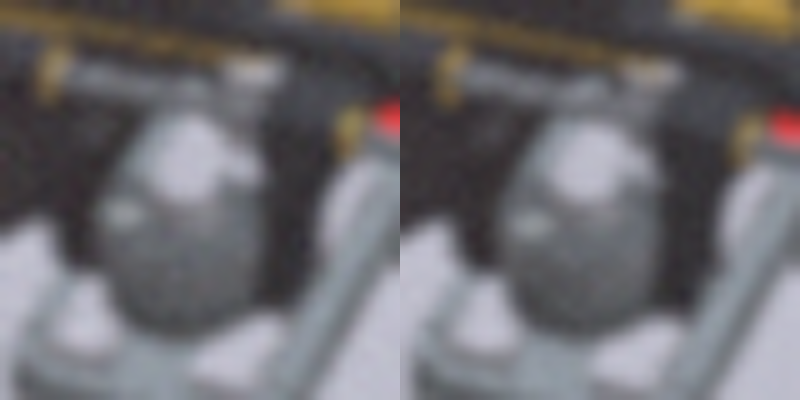

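The mark in the right half sits about 15–20° further counter-clockwise for nearly the same hand yaw. So the light grip slipped once the ring was bearing on the plate, which confirms contact. I'll finish the half turn.

Request:
carry_out --pt "0.0006 0.0003 0 0 0 -3" --pt "0.0006 0.0003 -0.0002 0 0 -9" --pt "0.0006 0.0003 -0.0003 0 0 -16" --pt "0.0006 0.0003 -0.0004 0 0 -23" --pt "0.0006 0.0003 -0.0005 0 0 -30" --pt "0.0006 0.0003 -0.0006 0 0 -37" --pt "0.0006 0.0003 -0.0007 0 0 -44" --pt "0.0006 0.0003 -0.0009 0 0 -51" --pt "0.0006 0.0003 -0.001 0 0 -58" --pt "0.0006 0.0003 -0.0011 0 0 -64" --pt "0.0006 0.0003 -0.0012 0 0 -68" --pt "0.0006 0.0003 -0.0012 0 0 -70"

```text
clock: 30.85
tool_pos: [0.62, 0.1068, 0.0525]
eef_rot: [-0.512, 0.859, -0.001, -0.001]
contact_force: [-3.9, -4.3, -3.4]
opening: 0.517
```

Run:
```python
from st import *
st()
```

```text
t 30.85 pos [0.62   0.1068 0.0525] yaw -2.066229584386943 tilt [ 0.0022 -0.0011] F [-3.9221 -4.3384 -3.4484] M [-0.6657  0.4973 -0.0489] q [ 0.2542  1.1036 -1.0199  1.6415  1.0713  1.0518  1.5288] op 0.517
```

Request:
carry_out --pt "0 0 0 0 0 0" --pt "0 0 0 0 0 0" --pt "0 0 0 0 0 0" --pt "0 0 0 0 0 0" --pt "0 0 0 0 0 0" --pt "0 0 -0.02 0 0 0" --pt "0 0 -0.05 0 0 0" --pt "0 0 -0.09 0 0 0" --pt "0 0 -0.12 0 0 0" --pt "0 0 -0.12 0 0 0" --fingers 0

```text
clock: 31.85
tool_pos: [0.6218, 0.1113, 0.1797]
eef_rot: [-0.512, 0.859, -0.0, 0.005]
contact_force: [0.2, 0.3, 0.3]
opening: 0.999
```

Request:
carry_out --pt "0.04 0.02 0 0 0 0" --pt "0.08 0.04 0 0 0 0" --pt "0.12 0.06 0 0 0 0" --pt "0.16 0.08 0 0 0 0" --pt "0.16 0.08 0 0 0 0" --pt "0.16 0.08 0 0 0 0"

```text
clock: 32.45
tool_pos: [0.4729, 0.0051, 0.1737]
eef_rot: [-0.512, 0.859, -0.0, 0.0]
contact_force: [0.6, -0.2, 0.2]
opening: 0.996
```

Run:
```python
from st import *;from h import *
st()
P={}
for n in ("scene","top"):
  p=r.snapshot(n);P[n]=p["img"]
  for l in ("lug","plate","ring_top","ring"):
    for d in r.spot_point(p,l):
      x=np.array(d["xyz"])
      if abs(x[0]-.58)<.12 and abs(x[1]-.11)<.06: print(n,l,x,round(d["p"],2))
f=lambda c:cv2.resize(c,(400,400),interpolation=cv2.INTER_CUBIC)
cv2.imwrite("pics/w.png",np.hstack([f(P["scene"][185:245,315:375]),f(P["top"][145:215,258:328])]))
cv2.imwrite("pics/w2.png",P["top"])
```

```text
t 32.45 pos [0.4729 0.0051 0.1737] yaw -2.0663306386043767 tilt [ 0.0003 -0.0009] F [ 0.5716 -0.2486  0.2409] M [ 0.1815 -0.1333 -0.0292] q [ 0.5682  0.8098 -1.1898  2.0249  0.9308  0.9954  1.5388] op 0.996
scene lug [0.5444 0.1213 0.1042] 0.89
scene plate [0.618  0.1057 0.0687] 0.77
scene ring_top [0.6213 0.1112 0.1058] 0.46
scene ring [0.6205 0.1045 0.067 ] 0.6
scene ring [0.6197 0.1081 0.0777] 0.47
scene ring [0.6159 0.104  0.042 ] 0.27
top lug [0.5434 0.1166 0.1041] 0.56
top plate [0.5459 0.1192 0.1019] 0.2
top ring_top [0.6173 0.1079 0.1089] 0.57
top ring [0.617  0.1072 0.0754] 0.68
```

View pics/w.png

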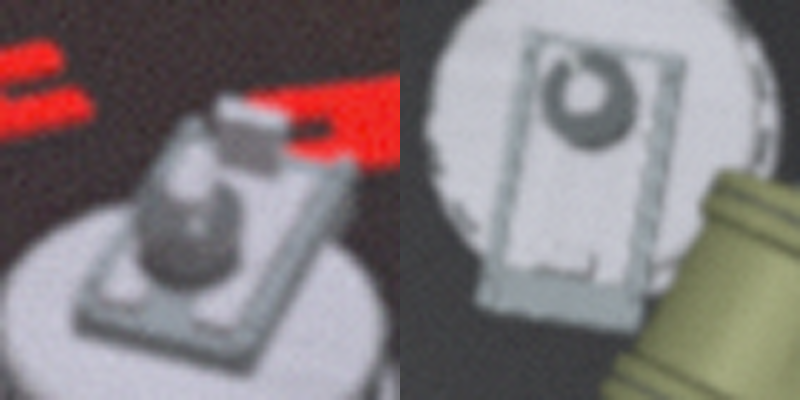

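View pics/w2.png

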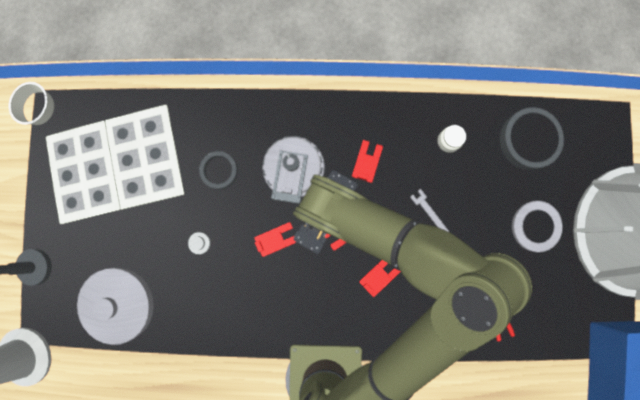

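Run:
```python
from plant import r
p=r.snapshot("top")
import numpy as np
for l in ["gear_ring","spanner","grease_jar","spacer"]:
    print(l,[(np.round(d["xyz"],3),round(d["p"],2)) for d in r.spot_point(p,l)[:2]])
print(r.get_state()["clock"]); print(r.finish_job())
```

```text
gear_ring [(array([0.606, 0.328, 0.002]), 0.58)]
spanner [(array([ 0.473, -0.308,  0.002]), 0.73)]
grease_jar [(array([ 0.709, -0.352, -0.002]), 0.93)]
spacer [(array([ 0.395,  0.382, -0.001]), 0.64), (array([0.618, 0.108, 0.11 ]), 0.63)]
33.2
the job is handed in; nothing more can be done
None
```

The plate is home against the stud. The ring gauge was screwed down until it bore on the plate, then backed off half a turn and released. I handed the job in at about 33 s; the hand-in gave no verdict.

- **Plate:** I pushed it by the lug until the arm stopped moving, at about 7.5 N. The last pictures put the lug about where it should be with the plate home (78 mm behind the stud).
- **Ring down:** I used a light grip (4–5 N) so the fingers would slip before the ring was forced. The turning moment rose from about 0.06 to about 0.15 N m, which is roughly 13 N on the plate. The mark on the ring showed the fingers slipping by about 15–30° from there, so the ring really was bearing on the plate.
- **Back-off:** I turned it 180° counter-clockwise with a 12 N grip, which should leave about 3 mm of clearance. I did not measure the gap directly; the ring's final mark angle agrees with it.
- **Other parts:** All four bystanders showed within about 6 mm of where they started, with camera readings good to about 4 mm.

**Checks that disagreed:**
- **Height:** The reported tool height did not match the pictures; the fingertips were really about 29 mm higher. My first push passed over the lug, so I touched the lug's top (about 8 N) to find the offset and corrected for it.
- **Moment:** The readings were noisy (about ±0.03–0.05 N m), so the 13 N figure is approximate. Several readings and the grip slip point the same way.

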